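# Secure a cross-drilled clevis pin with an R-clip

### The arm

A 7-joint arm with a two-finger parallel gripper is mounted at the origin on the work surface. World frame = base frame: x ahead of the robot, y to its left, z up, the work surface at z = 0. Lengths are in m, angles in rad, forces in N, time in s.
With the tool pointing down it reaches from about 0.425 to 0.875 m from the base axis. Payload 4.7 kg.
Tool frame: the origin (TCP) lies between the finger pads; the fingertips stand 11 mm ahead of it and the grasp point (between the pads) lies 8 mm behind it; z points along the fingers, y is the direction in which the jaws open and shut (so a half turn about z gives the same grasp; the last joint's range is limited). The gripper opens to 87 mm and grips with 3 to 60 N. Pads are 19 mm wide; open, the fingers measure 117 mm over their backs; the gripper's body (75 mm by 190 mm) begins 51 mm behind the grasp point.
Start: joints at [-1.147, 0.321, -0.07, 1.45, 0.023, 1.371, -0.057], TCP at [0.259, 0.596, 0.234] pointing down, gripper open.
Joint ranges: [-2.86, 2.86], [-0.3, 2.09], [-1.38, 1.24], [0.06, 2.45], [-1.56, 4.7], [0.09, 2.05], [-2.69, 2.69]. Speed limits (rad/s): [2.57, 2.57, 3.14, 3.14, 3.14, 3.14, 3.14].

### API

Orientations are given as a rotation vector (axis times angle).
In Python, from bench import ctrl gives the robot as it stands.
- The arm moves only by the tool servo_tool, never from a script. Its argument "series" is a list of rows, each an object with "travel": the shift along the tool's x, y, z in m, a list of three; "angular": the turn, a rotation vector about the tool's x, y, z in rad, a list of three. A call has 1 to 5 rows; each row shifts and turns the commanded pose from where the row before left it, along the tool's axes as they then stand; what a row does not reach is not made up. A row lasts 1/10 s, in which the tool goes at most 50 mm and 8.59 degrees, less where a joint would pass 70% of its speed; a pose out of reach is approached as far as the arm can. A call with a gripper value outside its range is refused whole. "claw" is the finger opening in m, from 0 to 0.087, set as the call begins (left out, the last holds). The fingers move at their own pace and stop on an object; "squeeze" is the grip in N (left out, the last holds). Time passes only in rows, so rows that do not move let the fingers close. It gives the time, the measured TCP pose, the force and the opening at its end, in the units of the state.
- ctrl.get_state(): the state, without advancing time (a new reading comes with each control period).
- ctrl.get_image(name): name is "scene" or "top" or "wrist"; returns the picture (400x640x3 uint8, red, green, blue); there is no depth.
- ctrl.calibration(name): a dict with "fx", "fy", "cx", "cy" (pixels), "rvec" (rotation vector, rad) and "tvec" (3), from world to camera coordinates, as OpenCV has them. Camera axes: x right, y down, z forward; pixel columns grow to the right and rows downward; lengths in m; the calibration is good to about 2 mm. A picture is of the moment at which its call begins: read the wrist's pose just before it. calibration takes no time and is no camera call; for the wrist camera it gives the pose at the moment of the call.
- ctrl.close_job(): hands the job in, once; it reports no verdict.
The state is a dict: "time": time; "joint_positions": joint angles; "qd": joint speeds; "joint_torque": joint torques, N m; "position": TCP position; "tool_rot": TCP orientation; "ft_force": force on the tool from outside, world axes, zero at the start; "torque": the same for the moment, N m; "grip_width": opening from 0.0 (shut) to 1.0 (fully open).
Only numpy, scipy, OpenCV 4.12 (cv2) and the standard library are available. Lean on these libraries where they do the work, as an engineer would, in place of code of your own. Each camera call takes 0.05 s, during which the arm holds its last target.

### The job

Take the R-clip with the yellow grip out of its rack socket and lock the fork's cross-drilled steel pin with it: feel for the vertical hole near the pin's free end, push the straight leg down through it, and keep pushing until the bow springs over the pin and the yellow collar sits down on the pin. Push gently, never harder than about 25 newtons on the pin or fork, then let go; leave the blue-knobbed locking pin, the shackle, the turnbuckle and the hammer where they are.

Things in the scene. Friction and masses are not known exactly. Their poses are not given: they have to be found in the camera images.
- fork: blue clevis fork on a sprung bench stand (base plate 110 x 100 x 14 mm). Origin on the bench straight below point pin_root; z up, y along the pin from its free end to its head. A level 30 mm steel pin along y, axis 105 mm above the bench (top 120 mm), passes through two cheeks (y 0 to 12 and 38 to 50 mm, tops at 123 mm); its bare free end is on the -y side, 28 mm beyond the cross hole
- pin_root (a point): on the pin's axis where it leaves the outer cheek on its free-end side (x = y = 0, z = 105 mm; fork axes). The cross hole, vertical, 7.6 mm wide, right through the pin at x = 0, lies 12 to 32 mm out from here towards -y: the pin has end play and the hole's place is not measured. Find it by feel (a leg tip sliding on the pin's top line drops in within about 2 mm of it) or by eye
- fork_head (a joint): how far fork head and pin have sunk on their spring, m. 0 at rest; pressing down takes 1 to 3 N to start, then 2 N per mm; hard stop at 0.010; rises again when released. The pin itself is held along y by 30 N of friction. Below the hole it is clear down to the base plate
- clip_grip (a point): centre of the R-clip's flat yellow grip (26 mm along clip x, 12 mm thick along clip y, 26 mm high); take it from above by its two y faces, grip 40 N or more. Clip axes: z up along the straight leg, x from leg to bow, y across the flat clip. 6 mm steel wire, about 110 g. It stands in its socket leaning up to 0.05 rad. It may go on with the bow on either side of the pin, clip y along the pin
- clip_seat (a point): on the leg's axis, the point that lies on the pin's axis when the clip is home: 52 mm below the grip's centre and 3 mm to its -x side; clip axes. The underside of the yellow collar (18 x 14 mm) is 15.5 mm above it and lands on the pin's top
- clip_tip (a point): rounded lower end of the straight leg, 45 mm below clip_seat (97 mm below the grip's centre, 3 mm to its -x side); clip axes. The bow lies 9 to 23 mm to +x of the leg, its flared end 14 mm higher than the tip; it meets the pin when the tip has gone about 20 to 25 mm below the pin's top
- clip_bow (a joint): how far the springy bow is spread from the leg, rad; 0 relaxed. Springing over the pin spreads it to about 0.12 and takes about 8 to 18 N of downward push; then it snaps back to about 0 (below 0.03) and the clip goes down easily until the collar lands
- rack: red base plate 80 x 150 x 8 mm, origin at its centre on the bench, with two grey socket blocks (14 mm in x, 30 mm in y, 52 mm high) at y = -45 and +45 mm. Each has an upright hole 7.5 mm square, floor 12 mm above the bench; the R-clip stands in one of them, leg 40 mm deep, clip x along rack x
- locking_pin_knob (a point): centre of the blue knob (18 mm diameter, 22 mm high) of a straight locking pin in the rack's other socket; a bystander
- shackle: steel bow shackle with an orange bolt, lying flat, about 95 x 75 x 18 mm, origin on its underside; a bystander
- turnbuckle: steel turnbuckle, about 220 x 36 x 18 mm, origin at its centre on its underside; a bystander
- hammer: hammer lying on the bench, origin on its underside; a bystander
There are look-alikes about, which are no part of the job. What is shaped like the part that bears clip_grip but red is not meant.

How it is judged:
By the outcome, as a careful person would: the job done as asked, in the order asked, and still so for the second after the job is handed in, with the robot touching nothing.
It also fails if it takes over 64 s, if anything falls off the work surface, if the arm or the gripper's body presses on something with over 40 N, if the wrist force passes 120 N, or if a joint passes its speed limit or range.

## Working session

There is one attempt and no reset: what is moved stays moved. The work goes in short steps, Python scripts to look and compute and a tool call to move; the robot and the scene stay as the last step left them, time stands still between calls to the robot, and variables do not carry over. Pictures are saved under pics/ and viewed, and the job is handed in when it is done.

Besides the shell and the picture viewer there is one more tool, called after "Call:" as a command line: name --argument value ..., lists and objects as JSON in quotes. servo_tool: Moves the arm, as the interface text tells. Its arguments: {"type":"object","properties":{"series":{"type":"array","items":{"type":"object","properties":{"travel":{"type":"array","items":{"type":"number"}},"angular":{"type":"array","items":{"type":"number"}}}}},"claw":{"type":"number"},"squeeze":{"type":"number"}},"required":["series"]}

```bash
mkdir -p pics; ls; python3 - <<'E'
from bench import ctrl
import cv2
s=ctrl.get_state(); print(s)
for n in ("scene","top","wrist"):
    print(n,ctrl.calibration(n))
    cv2.imwrite(f"pics/{n}0.png",ctrl.get_image(n)[:,:,::-1])
E
```

```text
pics
{'time': 0.0, 'joint_positions': array([-1.14694034,  0.32179996, -0.07007215,  1.4517092 ,  0.02260448,
        1.37079132, -0.05691121]), 'qd': array([ 2.35539957e-05, -7.29363713e-04, -4.25057310e-04,  5.82888499e-04,
       -1.04853045e-03,  7.29568842e-04,  6.17120577e-04]), 'joint_torque': array([ 4.60140018e-04, -4.91298938e+01, -4.03770916e-01, -3.12519801e+01,
       -6.39267359e-02,  4.39499435e-02,  2.02020183e-04]), 'position': array([0.25878665, 0.59566672, 0.23245919]), 'tool_rot': array([-6.39077837e-01, -3.07561244e+00,  2.98431972e-03]), 'ft_force': array([-0.16589752,  0.05550261,  1.6013131 ]), 'torque': array([ 0.03065945, -0.02819189, -0.0352228 ]), 'grip_width': 1.001442623873577}
scene {'fx': 369.7387135736779, 'fy': 369.7387135736779, 'cx': 320.528686533394, 'cy': 199.19907807954868, 'rvec': array([ 2.2225651 ,  0.63092421, -0.29091884]), 'tvec': array([-0.54423732, -0.11457142,  1.29767555])}
top {'fx': 465.0414112764376, 'fy': 465.0414112764376, 'cx': 322.9774534878174, 'cy': 205.06224875374977, 'rvec': array([ 2.18982695, -2.12967487,  0.10971627]), 'tvec': array([0.04595845, 0.64146009, 1.38104776])}
wrist {'fx': 285.5285118218793, 'fy': 285.5285118218793, 'cx': 318.24461106315147, 'cy': 203.83672390307467, 'rvec': array([-2.43852457, -1.59753654, -0.20927501]), 'tvec': array([-0.64932611, -0.02972953,  0.38956292])}
```

View pics/scene0.png

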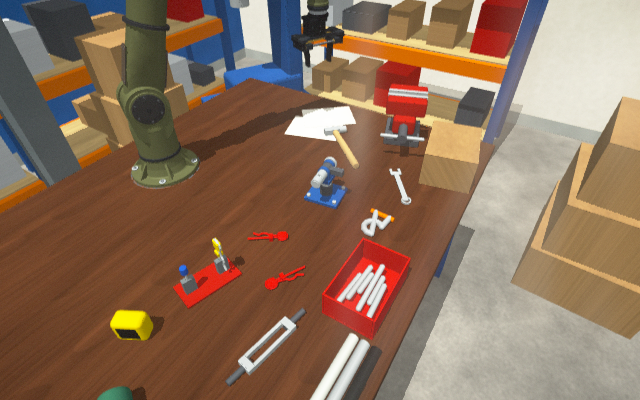

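View pics/top0.png

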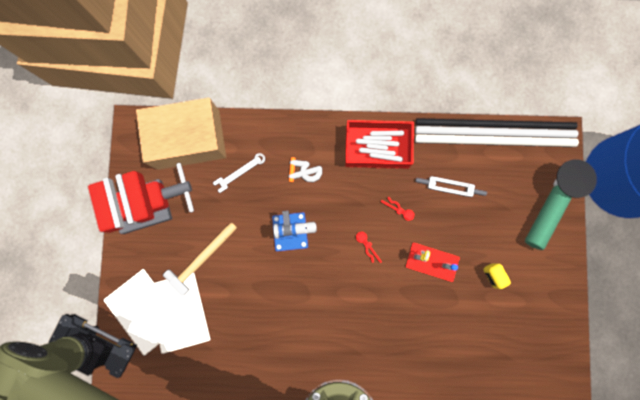

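View pics/wrist0.png

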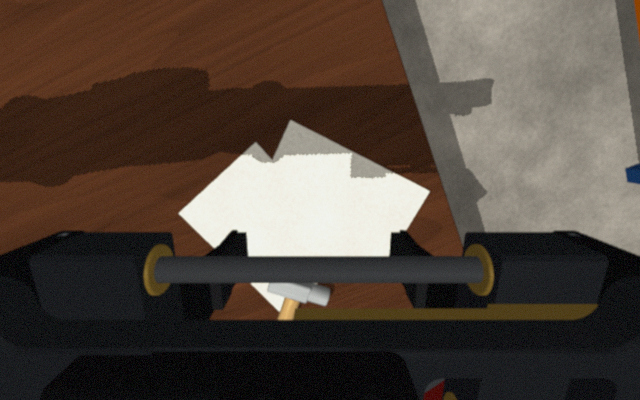

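```bash
cat > h.py <<'E'
import numpy as np, cv2
from scipy.spatial.transform import Rotation as R
from bench import ctrl
def ray(cal,u,v):
    Rm=cv2.Rodrigues(np.array(cal['rvec']))[0]; t=np.array(cal['tvec'])
    d=Rm.T@np.array([(u-cal['cx'])/cal['fx'],(v-cal['cy'])/cal['fy'],1.]); return -Rm.T@t,d/np.linalg.norm(d)
def onz(cal,u,v,z):
    c,d=ray(cal,u,v); return c+d*(z-c[2])/d[2]
def tri(rs):
    A=0;b=0
    for c,d in rs:
        P=np.eye(3)-np.outer(d,d); A=A+P; b=b+P@c
    x=np.linalg.solve(A,b); return x,[np.linalg.norm((np.eye(3)-np.outer(d,d))@(x-c)) for c,d in rs]
def proj(cal,p):
    q=cv2.projectPoints(np.array(p,float).reshape(-1,3),np.array(cal['rvec']),np.array(cal['tvec']),np.array([[cal['fx'],0,cal['cx']],[0,cal['fy'],cal['cy']],[0,0,1.]]),None)[0]
    return q.reshape(-1,2)
def crop(src,x0,y0,x1,y1,k,dst):
    im=cv2.imread(src)[y0:y1,x0:x1]; cv2.imwrite(dst,cv2.resize(im,None,fx=k,fy=k,interpolation=cv2.INTER_CUBIC))
E
python3 - <<'E'
from h import *
crop('pics/top0.png',400,235,470,285,10,'pics/t_rack.png')
crop('pics/top0.png',262,200,332,260,10,'pics/t_fork.png')
crop('pics/scene0.png',165,225,255,305,7,'pics/s_rack.png')
crop('pics/scene0.png',290,145,370,215,8,'pics/s_fork.png')
for n in('scene','top'):
    im=cv2.imread(f'pics/{n}0.png'); hsv=cv2.cvtColor(im,cv2.COLOR_BGR2HSV)
    for nm,lo,hi in(('yel',(22,120,100),(35,255,255)),('blue',(105,120,60),(130,255,255)),('red',(0,180,100),(6,255,255))):
        m=cv2.inRange(hsv,lo,hi); k,_,st,ce=cv2.connectedComponentsWithStats(m)
        for i in range(1,k):
            if st[i,4]>12: print(n,nm,st[i],ce[i].round(1))
E
```

```text
scene yel [212 239   8  18  69] [215.7 247.9]
scene yel [110 310  43  31 924] [132.1 323. ]
scene blue [  0   0  38  25 535] [14.   9.8]
scene blue [ 71   0  55  16 545] [104.    5.8]
scene blue [ 172    0  131   90 5450] [252.6  44.3]
scene blue [526   0  22  19 229] [535.8   6.4]
scene blue [ 47  84  49  41 774] [ 67.  104.3]
scene blue [201  95  15   8  50] [206.9  98. ]
scene blue [  0 119  41  60 530] [ 14.3 144.3]
scene blue [325 160  10   6  23] [329.8 161.8]
scene blue [320 166  14  18  88] [327.4 175.4]
scene blue [304 184  41  24 467] [325.7 196.2]
scene blue [179 265   9  11  73] [183. 270.]
scene red [167   0  37  22 669] [184.2   9.6]
scene red [ 470    0   56   58 1828] [493.1  27.8]
scene red [ 376   61   52   73 2195] [401.1  94. ]
scene red [247 231  42  11 270] [270.  235.8]
scene red [ 322  237   89  103 3509] [366.  286.6]
scene red [ 173  257   69   52 1259] [207.3 283.1]
scene red [264 265  41  25 331] [281.9 278.3]
top yel [421 251   6   9  28] [423.3 255.8]
top yel [484 264  27  25 411] [497.7 275.3]
top blue [ 587  126   53   92 3644] [617.8 173.8]
top blue [273 213  35  38 635] [290.5 233.9]
top blue [451 265   7   5  29] [454. 267.]
top red [ 345  120   70   49 2115] [378.4 143.3]
top red [ 123  171   45   51 1393] [142.8 195.8]
top red [ 89 182  29  50 711] [101.3 207.4]
top red [117 193   8  27  51] [120.7 205.6]
top red [380 197  35  24 272] [399.6 209.2]
top red [356 231  26  32 266] [366.8 245.3]
top red [ 406  242   54   40 1073] [432.  262.2]
```

View pics/t_rack.png

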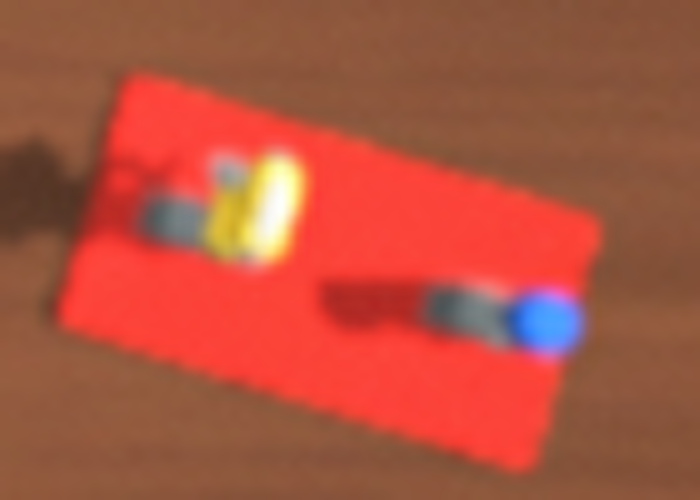

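View pics/t_fork.png

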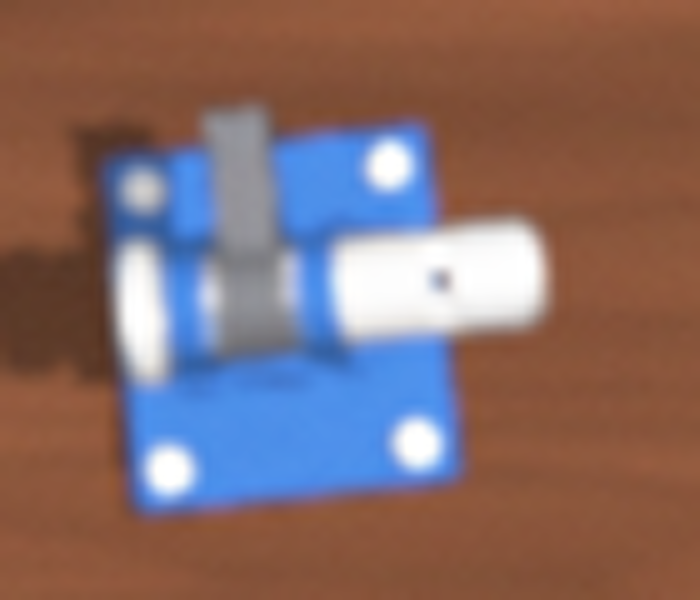

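View pics/s_rack.png

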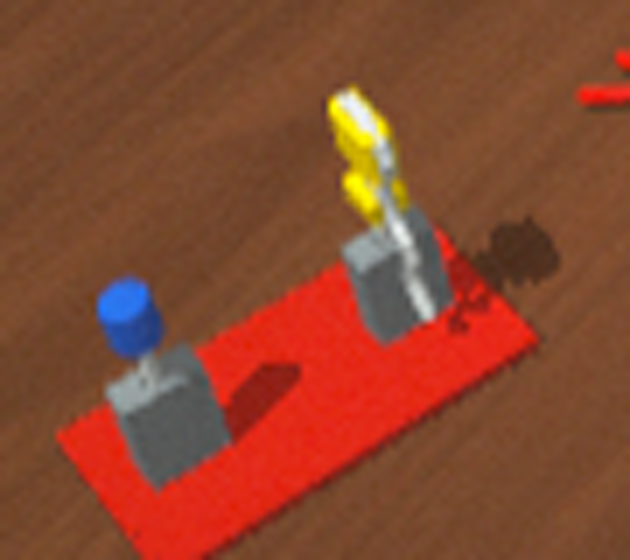

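View pics/s_fork.png

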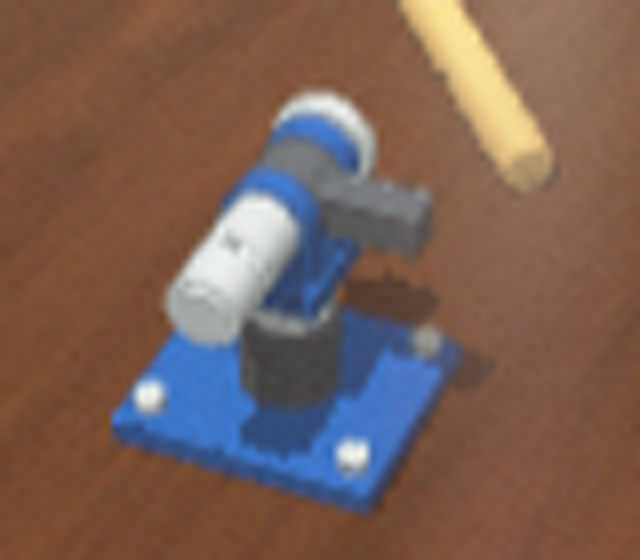

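```bash
python3 - <<'E'
from h import *
T=ctrl.calibration('top');S=ctrl.calibration('scene')
def tp(x0,y0,k,x,y): return x0+(x+.5)/k-.5,y0+(y+.5)/k-.5
s=ctrl.get_state(); Rm=R.from_rotvec(s['tool_rot']).as_matrix(); print('tool R\n',Rm.round(3))
cs=[onz(T,*tp(400,235,10,x,y),.008) for x,y in((130,72),(600,222),(530,470),(60,322))]
print('rack',np.round(cs,4),np.mean(cs,0).round(4),[np.linalg.norm(cs[i]-cs[(i+1)%4]).round(4) for i in range(4)])
d=(cs[0]+cs[3]-cs[1]-cs[2]); print('yaw rack y',np.degrees(np.arctan2(-d[0],d[1])))
cs=[onz(T,*tp(262,200,10,x,y),.014) for x,y in((105,158),(428,124),(462,482),(138,516))]
print('fork base',np.round(cs,4),np.mean(cs,0).round(4),[np.linalg.norm(cs[i]-cs[(i+1)%4]).round(4) for i in range(4)])
d=(cs[0]+cs[3]-cs[1]-cs[2]); print('yaw',np.degrees(np.arctan2(-d[0],d[1])))
print('hole z.12',onz(T,*tp(262,200,10,440,279),.12))
print('hole scene z.12',onz(S,*tp(290,145,8,233,242),.12))
a=onz(T,*tp(262,200,10,540,272),.105);b=onz(T,*tp(262,200,10,130,305),.105);print('pin end/head',a,b,np.degrees(np.arctan2(-(b-a)[0],(b-a)[1])))
# cheek outer face / pin root
print('root top z.12',onz(T,*tp(262,200,10,333,288),.12))
print('grip tri', tri([ray(T,423.5+.3,255.8),ray(S,215.7,247.5)]))
g=[onz(T,*tp(400,235,10,x,y),.139+.013) for x,y in((285,150),(260,265))];print('griptop ends',g, np.linalg.norm(g[0]-g[1]))
print('knob tri', tri([ray(T,453.9,266.8),ray(S,183,270)]))
E
```

```text
tool R
 [[-0.917  0.398 -0.   ]
 [ 0.398  0.917 -0.001]
 [-0.    -0.001 -1.   ]]
rack [[ 0.5371 -0.2145  0.008 ]
 [ 0.4953 -0.3584  0.008 ]
 [ 0.4196 -0.3369  0.008 ]
 [ 0.4602 -0.1936  0.008 ]] [ 0.4781 -0.2758  0.008 ] [np.float64(0.1499), np.float64(0.0787), np.float64(0.1489), np.float64(0.0796)]
yaw rack y -16.01121934469884
fork base [[0.6061 0.2204 0.014 ]
 [0.6194 0.121  0.014 ]
 [0.5096 0.107  0.014 ]
 [0.4964 0.2058 0.014 ]] [0.5579 0.1635 0.014 ] [np.float64(0.1003), np.float64(0.1107), np.float64(0.0998), np.float64(0.1106)]
yaw 7.5969994308351305
hole z.12 [0.56503427 0.11071849 0.12      ]
hole scene z.12 [0.56718453 0.10906357 0.12      ]
pin end/head [0.56877866 0.08266806 0.105     ] [0.55597983 0.20052121 0.105     ] 6.1980234631726425
root top z.12 [0.56162081 0.14112836 0.12      ]
grip tri (array([ 0.49232915, -0.23347278,  0.09474852]), [np.float64(0.0030468899851097348), np.float64(0.0030468899851095977)])
griptop ends [array([ 0.51142639, -0.23096827,  0.152     ]), array([ 0.47969688, -0.22420321,  0.152     ])] 0.03244268190331774
knob tri (array([ 0.46554833, -0.32007197,  0.08435248]), [np.float64(0.000378706719079966), np.float64(0.0003787067190800107)])
```

```bash
cat >> h.py <<'E'
def tool():
    s=ctrl.get_state(); return s,np.array(s['position']),R.from_rotvec(s['tool_rot']).as_matrix()
def plan(p=None,yaw=None):
    """needed tool-frame move; yaw deg = angle of tool y from world y, tool pointing down"""
    s,q,Rm=tool()
    if p is not None: print('travel',(Rm.T@(np.array(p)-q)).round(4))
    if yaw is not None:
        a=np.radians(yaw); y=np.array([-np.sin(a),np.cos(a),0]); z=np.array([0,0,-1.]); x=np.cross(y,z)
        print('angular',R.from_matrix(Rm.T@np.c_[x,y,z]).as_rotvec().round(4))
E
python3 - <<'E'
from h import *
s,q,Rm=tool()
W=ctrl.calibration('wrist'); c,d=ray(W,W['cx'],W['cy']); print('cam in tool',Rm.T@(c-q),'axis',Rm.T@d,'imgx',Rm.T@ray(W,2000,W['cy'])[1])
plan([.50,.2,.27],-16); plan([.46,.1,.30],7)
E
```

```text
cam in tool [ 7.12811479e-02 -1.34525037e-04 -1.51067400e-01] axis [-2.58377379e-01  7.79208778e-04  9.66043748e-01] imgx [-0.04441983  0.98602076  0.16059246]
travel [-0.3789 -0.267  -0.0369]
angular [-0.0015  0.     -0.1305]
travel [-0.382  -0.3747 -0.0667]
angular [-1.500e-03 -3.000e-04 -5.319e-01]
```

```bash
python3 - <<'E'
from h import *
plan([.60,.12,.22],7)
E
```

```text
travel [-0.5024 -0.3005  0.0132]
angular [-1.500e-03 -3.000e-04 -5.319e-01]
```

Call:
servo_tool --series '[{"travel":[-0.04,-0.024,0]},{"travel":[-0.04,-0.024,0]},{"travel":[-0.04,-0.024,0]},{"travel":[-0.04,-0.024,0]},{"travel":[-0.04,-0.024,0]}]'

```text
$.series[0]: bad value
```

Call:
servo_tool --series '[{"travel":[-0.04,-0.024,0]},{"travel":[-0.04,-0.024,0]},{"travel":[-0.04,-0.024,0]},{"travel":[-0.04,-0.024,0]},{"travel":[-0.04,-0.024,0]}]'

```text
$.series[0]: bad value
```

Call:
servo_tool --series '[{"travel":[-0.04,-0.024,0]},{"travel":[-0.04,-0.024,0]},{"angular":[0,0,-0.14]},{"angular":[0,0,-0.14]},{"angular":[0,0,-0.14]}]'

```text
$.series[0]: bad value
```

```bash
python3 - <<'E'
from h import *
s,q,Rm=tool();print(s['time'],q,s['joint_positions'].round(2))
plan([.60,.12,.22],7)
E
```

```text
0.15 [0.25886671 0.59578837 0.23268865] [-1.15  0.32 -0.07  1.45  0.02  1.37 -0.06]
travel [-0.5024 -0.3005  0.0132]
angular [-1.500e-03 -3.000e-04 -5.319e-01]
```

Call:
servo_tool --series '[{"travel":[-0.04,-0.024,0],"angular":[0,0,0]},{"travel":[-0.04,-0.024,0],"angular":[0,0,0]},{"travel":[-0.04,-0.024,0],"angular":[0,0,0]},{"travel":[-0.04,-0.024,0],"angular":[0,0,0]},{"travel":[-0.04,-0.024,0],"angular":[0,0,0]}]'

```text
time: 0.65
position: [0.3954, 0.4046, 0.2334]
tool_rot: [-0.639, -3.076, 0.0]
ft_force: [0.7, 0.7, 0.5]
grip_width: 1.001
```

Call:
servo_tool --series '[{"travel":[-0.04,-0.024,0],"angular":[0,0,0]},{"travel":[-0.04,-0.024,0],"angular":[0,0,0]},{"travel":[-0.04,-0.024,0],"angular":[0,0,0]},{"travel":[-0.04,-0.024,0],"angular":[0,0,0]},{"travel":[-0.04,-0.024,0],"angular":[0,0,0]}]'

```text
time: 1.15
position: [0.5309, 0.215, 0.2335]
tool_rot: [-0.639, -3.076, -0.0]
ft_force: [0.6, 0.8, -0.2]
grip_width: 1.001
```

Call:
servo_tool --series '[{"travel":[-0.04,-0.024,0],"angular":[0,0,0]},{"travel":[-0.04,-0.024,0],"angular":[0,0,0]},{"travel":[0,0,0],"angular":[0,0,-0.14]},{"travel":[0,0,0],"angular":[0,0,-0.14]},{"travel":[0,0,0],"angular":[0,0,-0.14]}]'

```text
time: 1.65
position: [0.5845, 0.1403, 0.2331]
tool_rot: [0.023, -3.141, 0.0]
ft_force: [0.2, -0.1, -1.0]
grip_width: 0.997
```

```bash
python3 - <<'E'
from h import *
s,q,Rm=tool();print(s['time'],q,s['joint_positions'].round(2))
plan([.60,.12,.22],7)
E
```

```text
1.65 [0.5844848  0.14025988 0.23305324] [-0.5   0.22  0.25  1.59 -0.06  1.34  1.35]
travel [-0.0152 -0.0205  0.013 ]
angular [-1.000e-04 -9.000e-04 -1.072e-01]
```

Call:
servo_tool --series '[{"travel":[-0.015,-0.021,0.013],"angular":[0,0,0]},{"travel":[0,0,0],"angular":[0,0,-0.107]},{"travel":[0,0,0],"angular":[0,0,0]}]'

```text
time: 1.95
position: [0.5996, 0.1191, 0.2198]
tool_rot: [0.182, -3.135, 0.001]
ft_force: [0.8, 0.7, -0.4]
grip_width: 1.003
```

```bash
python3 - <<'E'
from h import *
s,q,Rm=tool();print(s['time'],q,s['joint_positions'].round(2))
np.save('w1.npy',ctrl.calibration('wrist'),allow_pickle=True)
cv2.imwrite('pics/w1.png',ctrl.get_image('wrist')[:,:,::-1])
E
```

```text
1.95 [0.59956568 0.11908888 0.21975409] [-0.46  0.25  0.26  1.58 -0.06  1.32  1.5 ]
```

View pics/w1.png

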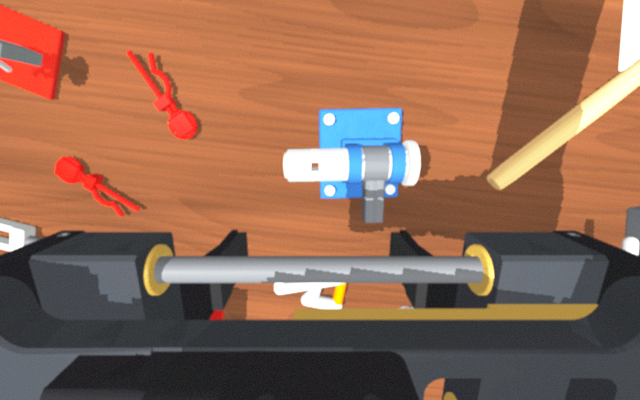

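```bash
python3 - <<'E'
from h import *
crop('pics/w1.png',275,100,430,225,5,'pics/w1c.png')
E
```

```text
(no output)
```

View pics/w1c.png

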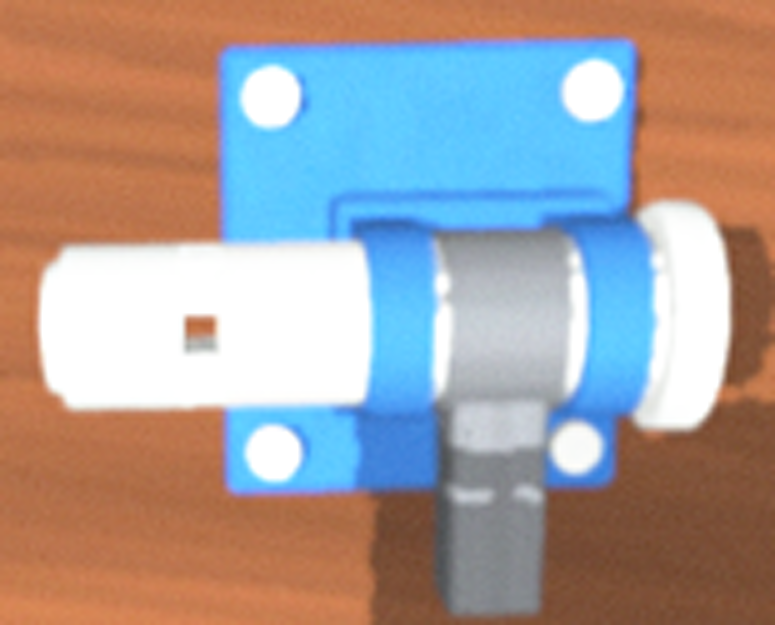

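```bash
python3 - <<'E'
from h import *
W=np.load('w1.npy',allow_pickle=True).item();T=ctrl.calibration('top');S=ctrl.calibration('scene')
f=lambda x,y:(275+(x+.5)/5-.5,100+(y+.5)/5-.5)
print('hole',onz(W,*f(200,333),.12))
print('hole corners',onz(W,*f(184,333),.12),onz(W,*f(216,333),.12))
h2=(305.55,227.45);h3=(290+233.5/8-.5,145+242.5/8-.5)
print('tri',tri([ray(W,*f(200,333)),ray(T,*h2)]),tri([ray(W,*f(200,333)),ray(T,*h2),ray(S,*h3)]))
cs=np.array([onz(W,*f(x,y),.014) for x,y in((222,45),(635,40),(613,485),(230,492))]);print(cs.round(4),[np.linalg.norm(cs[i]-cs[(i+1)%4]).round(4) for i in range(4)])
d=cs[1]+cs[2]-cs[0]-cs[3];print('yaw',np.degrees(np.arctan2(-d[0],d[1])))
a=onz(W,*f(40,326),.105);b=onz(W,*f(370,322),.12);print('end',a,'root',b)
for z,pts in((.105,((100,243),(360,241))),(.105,((100,409),(360,404)))):
    p,q=[onz(W,*f(*t),z) for t in pts]; print('edge',p,q,np.degrees(np.arctan2(-(q-p)[0],(q-p)[1])))
E
```

```text
hole [0.56178642 0.11192408 0.12      ]
hole corners [0.56210888 0.10913135 0.12      ] [0.56146396 0.11471685 0.12      ]
tri (array([0.56737503, 0.11234789, 0.07878647]), [np.float64(0.0003689187157491376), np.float64(0.00036891871574925466)]) (array([0.56416714, 0.1117722 , 0.11663561]), [np.float64(0.0019314389968725957), np.float64(0.001398474798579964), np.float64(0.0011349197658281087)])
[[0.5071 0.1098 0.014 ]
 [0.4947 0.2071 0.014 ]
 [0.6023 0.222  0.014 ]
 [0.6154 0.1244 0.014 ]] [np.float64(0.0981), np.float64(0.1086), np.float64(0.0985), np.float64(0.1093)]
yaw 7.456427984950691
end [0.56586632 0.08226238 0.105     ] root [0.55645022 0.14132506 0.12      ]
edge [0.54946393 0.09192516 0.105     ] [0.54364078 0.13920257 0.105     ] 7.021746654436928
edge [0.58016813 0.09481052 0.105     ] [0.57359196 0.14344146 0.105     ] 7.701159885541719
```

```bash
python3 - <<'E'
from h import *
plan([.535,-.245,.25],-16)
E
```

```text
travel [ 0.106  -0.3552 -0.0299]
angular [ 2.000e-04 -8.000e-04  3.941e-01]
```

Call:
servo_tool --series '[{"travel":[0.013,-0.044,-0.004],"angular":[0,0,0]},{"travel":[0.013,-0.044,-0.004],"angular":[0,0,0]},{"travel":[0.013,-0.044,-0.004],"angular":[0,0,0]},{"travel":[0.013,-0.044,-0.004],"angular":[0,0,0]},{"travel":[0.013,-0.044,-0.004],"angular":[0,0,0]}]'

```text
time: 2.5
position: [0.5606, -0.1068, 0.2412]
tool_rot: [-0.183, 3.135, 0.001]
ft_force: [1.3, -0.5, 0.8]
grip_width: 1.0
```

Call:
servo_tool --series '[{"travel":[0.013,-0.044,-0.004],"angular":[0,0,0]},{"travel":[0.013,-0.044,-0.003],"angular":[0,0,0]},{"travel":[0.013,-0.044,-0.003],"angular":[0,0,0.131]},{"travel":[0,0,0],"angular":[0,0,0.131]},{"travel":[0,0,0],"angular":[0,0,0.131]}]'

```text
time: 3.0
position: [0.5371, -0.2434, 0.2511]
tool_rot: [0.449, 3.108, 0.0]
ft_force: [-0.1, 1.0, -1.5]
grip_width: 1.0
```

Call:
servo_tool --series '[{"travel":[0,0,0],"angular":[0,0,0]},{"travel":[0,0,0],"angular":[0,0,0]}]' --claw 0.05

```text
time: 3.2
position: [0.538, -0.2409, 0.2507]
tool_rot: [0.426, 3.112, 0.001]
ft_force: [-0.5, 0.4, -0.7]
grip_width: 0.893
```

```bash
python3 - <<'E'
from h import *
s,q,Rm=tool();print(s['time'],q,s['joint_positions'].round(2))
plan([.535,-.245,.25],-16)
np.save('w2.npy',ctrl.calibration('wrist'),allow_pickle=True)
cv2.imwrite('pics/w2.png',ctrl.get_image('wrist')[:,:,::-1])
W=ctrl.calibration('wrist');u,v=proj(W,[.493,-.233,.109])[0].astype(int);print(u,v)
crop('pics/w2.png',max(u-75,0),max(v-60,0),u+75,v+60,5,'pics/w2c.png')
E
```

```text
3.2 [ 0.53799026 -0.24086349  0.25065545] [-0.09  0.2   0.54  1.6  -0.1   1.37  1.76]
travel [ 0.0018 -0.0048  0.0007]
angular [0.0004 0.0002 0.0069]
313 153
```

View pics/w2c.png

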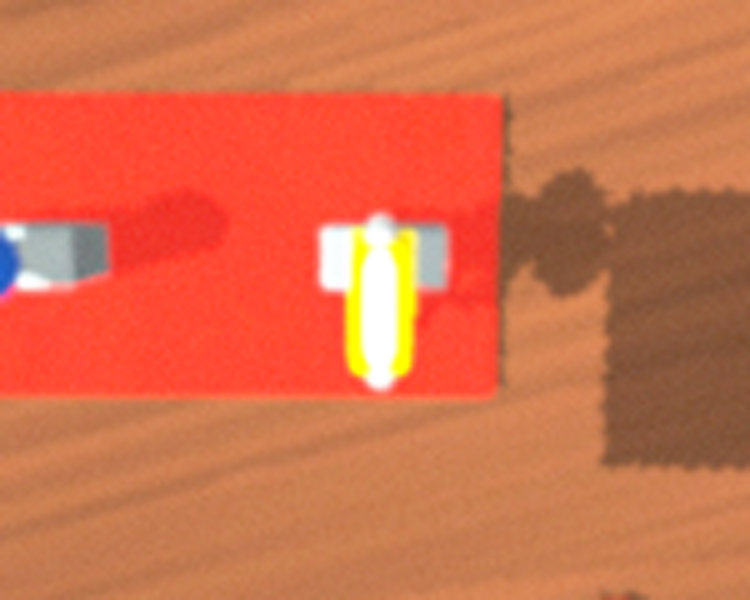

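```bash
python3 - <<'E'
from h import *
W=np.load('w2.npy',allow_pickle=True).item();T=ctrl.calibration('top');S=ctrl.calibration('scene')
f=lambda x,y:(313-75+(x+.5)/5-.5,153-60+(y+.5)/5-.5)
a,b=onz(W,*f(381,232),.122),onz(W,*f(381,378),.122);print('grip',a,b,(a+b)/2,np.linalg.norm(a-b))
print('grip y edges',onz(W,*f(346,310),.122),onz(W,*f(415,310),.122))
cs=[onz(W,*f(x,y),.052) for x,y in((320,226),(447,226),(447,290),(320,290))];print('block',np.mean(cs,0),np.linalg.norm(cs[0]-cs[1]),np.linalg.norm(cs[0]-cs[3]))
t=[onz(T,400+(x+.5)/10-.5,235+(y+.5)/10-.5,.122) for x,y in((285,150),(260,265))];print('top griptop',t,np.mean(t,0))
p=(a+b)/2;p[2]=.101;plan(p,-16)
plan([*p[:2],.101])
E
```

```text
grip [ 0.47860196 -0.22836819  0.122     ] [ 0.50549493 -0.23603021  0.122     ] [ 0.49204845 -0.2321992   0.122     ] 0.02796315194347816
grip y edges [ 0.49096054 -0.23894402  0.122     ] [ 0.49457557 -0.2260655   0.122     ]
block [ 0.48700162 -0.23112295  0.052     ] 0.030325075365284393 0.015069202899972357
top griptop [array([ 0.5120771 , -0.23745541,  0.122     ]), array([ 0.47961078, -0.23053325,  0.122     ])] [ 0.49584394 -0.23399433  0.122     ]
travel [ 0.0466 -0.004   0.1496]
angular [0.0004 0.0002 0.0068]
travel [ 0.0466 -0.004   0.1496]
```

Call:
servo_tool --series '[{"travel":[0.023,-0.002,0.005],"angular":[0,0,0.007]},{"travel":[0.023,-0.002,0.005],"angular":[0,0,0]},{"travel":[0,0,0.03],"angular":[0,0,0]},{"travel":[0,0,0.03],"angular":[0,0,0]},{"travel":[0,0,0],"angular":[0,0,0]}]'

```text
time: 3.75
position: [0.4899, -0.2311, 0.1771]
tool_rot: [-0.438, -3.104, -0.002]
ft_force: [-0.7, 0.8, -0.0]
grip_width: 0.586
```

```bash
python3 - <<'E'
from h import *
s,q,Rm=tool();print(s['time'],q,s['joint_positions'].round(2),s['grip_width'])
plan([.4925,-.2325,.101],-16)
cv2.imwrite('pics/w3.png',ctrl.get_image('wrist')[:,:,::-1])
E
```

```text
3.75 [ 0.48989171 -0.23110301  0.17708388] [-0.1   0.14  0.54  1.81 -0.07  1.22  1.75] 0.5864356836666827
travel [-0.0034 -0.0007  0.0761]
angular [ 0.0005 -0.007  -0.0013]
```

View pics/w3.png

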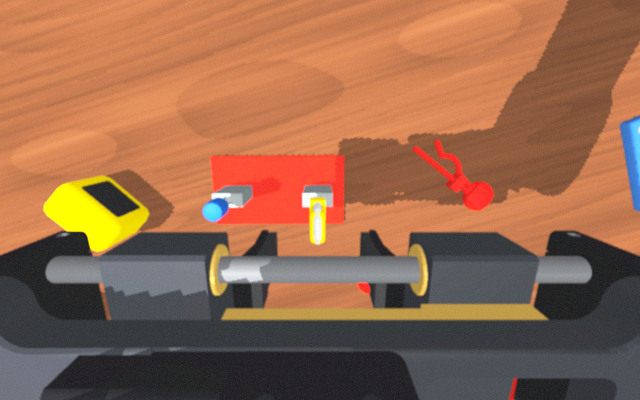

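Call:
servo_tool --series '[{"travel":[-0.003,-0.001,0.025],"angular":[0,0,0]},{"travel":[0,0,0.025],"angular":[0,0,0]},{"travel":[0,0,0.018],"angular":[0,0,0]},{"travel":[0,0,0.008],"angular":[0,0,0]},{"travel":[0,0,0],"angular":[0,0,0]}]'

```text
time: 4.3
position: [0.4953, -0.2347, 0.1049]
tool_rot: [-0.442, -3.11, 0.0]
ft_force: [-0.1, 0.1, -0.4]
grip_width: 0.569
```

```bash
python3 - <<'E'
from h import *
s,q,Rm=tool();print(s['time'],q,s['ft_force'])
plan([.4925,-.2325,.101],-16)
cv2.imwrite('pics/w4.png',ctrl.get_image('wrist')[:,:,::-1])
E
```

```text
4.3 [ 0.49526236 -0.23472154  0.10490562] [-0.07319351  0.12699837 -0.42835089]
travel [0.0033 0.0014 0.0039]
angular [-0.0002 -0.0001 -0.0028]
```

View pics/w4.png

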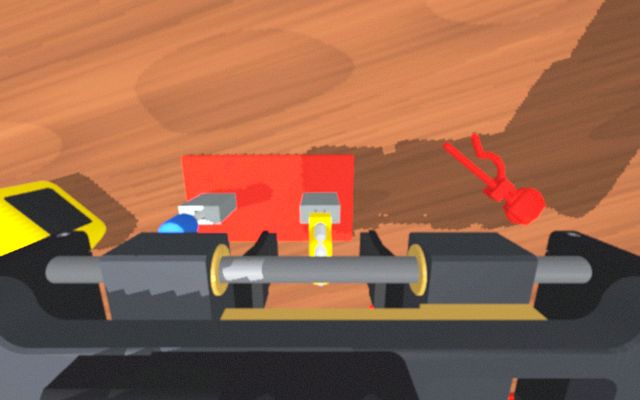

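Call:
servo_tool --series '[{"travel":[0.003,0.001,0.004],"angular":[0,0,0]},{"travel":[0,0,0],"angular":[0,0,0]},{"travel":[0,0,0],"angular":[0,0,0]},{"travel":[0,0,0],"angular":[0,0,0]},{"travel":[0,0,0],"angular":[0,0,0]}]' --claw 0.0 --squeeze 50

```text
time: 4.85
position: [0.4925, -0.233, 0.1008]
tool_rot: [0.443, 3.11, 0.0]
ft_force: [-0.2, -0.2, -0.7]
grip_width: 0.209
```

Call:
servo_tool --series '[{"travel":[0,0,0],"angular":[0,0,0]},{"travel":[0,0,0],"angular":[0,0,0]},{"travel":[0,0,0],"angular":[0,0,0]}]'

```text
time: 5.15
position: [0.4924, -0.233, 0.1006]
tool_rot: [0.443, 3.11, -0.0]
ft_force: [0.5, -0.5, 0.7]
grip_width: 0.136
```

```bash
python3 - <<'E'
from h import *
s,q,Rm=tool();print(s['time'],q,s['ft_force'],s['torque'],s['grip_width']*87)
cv2.imwrite('pics/w5.png',ctrl.get_image('wrist')[:,:,::-1])
E
```

```text
5.15 [ 0.49237681 -0.23304116  0.10064838] [ 0.4644333  -0.52871745  0.70406686] [0.03549691 0.0117653  0.00547938] 11.823539276807736
```

View pics/w5.png

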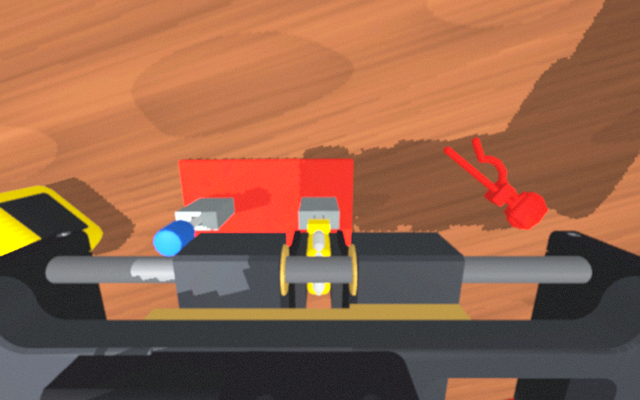

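Call:
servo_tool --series '[{"travel":[0,0,-0.01],"angular":[0,0,0]},{"travel":[0,0,-0.02],"angular":[0,0,0]},{"travel":[0,0,-0.02],"angular":[0,0,0]},{"travel":[0,0,-0.02],"angular":[0,0,0]},{"travel":[0,0,-0.03],"angular":[0,0,0]}]'

```text
time: 5.7
position: [0.4912, -0.2325, 0.2007]
tool_rot: [-0.443, -3.108, -0.001]
ft_force: [0.1, 0.8, -1.3]
grip_width: 0.132
```

Call:
servo_tool --series '[{"travel":[0,0,-0.03],"angular":[0,0,0]},{"travel":[0,0,-0.02],"angular":[0,0,0]},{"travel":[0,0,0],"angular":[0,0,0]}]'

```text
time: 6.0
position: [0.4937, -0.2338, 0.2542]
tool_rot: [0.442, 3.104, -0.001]
ft_force: [0.3, -0.4, -0.8]
grip_width: 0.135
```

```bash
python3 - <<'E'
from h import *
s,q,Rm=tool();print(s['time'],q,s['ft_force'],s['torque'],s['grip_width']*87)
plan([.5645,.1115,.25],7.4)
im=ctrl.get_image('wrist')[:,:,::-1];cv2.imwrite('pics/w6.png',im)
crop('pics/w6.png',240,150,400,300,5,'pics/w6c.png')
cv2.imwrite('pics/s6.png',ctrl.get_image('scene')[:,:,::-1])
W=ctrl.calibration('wrist'); print('tip expect',proj(W,[q+Rm@np.array([.003*0,0,.089])]),W)
u,v=proj(ctrl.calibration('scene'),[q])[0].astype(int)
crop('pics/s6.png',u-40,v-35,u+60,v+55,6,'pics/s6c.png')
E
```

```text
6.0 [ 0.49373856 -0.23381696  0.25419679] [ 0.25689469 -0.43732769 -0.76835804] [ 0.003658    0.0099245  -0.00764067] 11.739471906488076
travel [0.0285 0.3513 0.0041]
angular [-0.001   0.006  -0.4121]
tip expect [[317.57665919 215.45926251]] {'fx': 285.5285118218793, 'fy': 285.5285118218793, 'cx': 318.24461106315147, 'cy': 203.83672390307467, 'rvec': array([-2.33963261, -1.75403888, -0.23234036]), 'tvec': array([ 0.08528087, -0.55432923,  0.2673541 ])}
```

View pics/w6c.png

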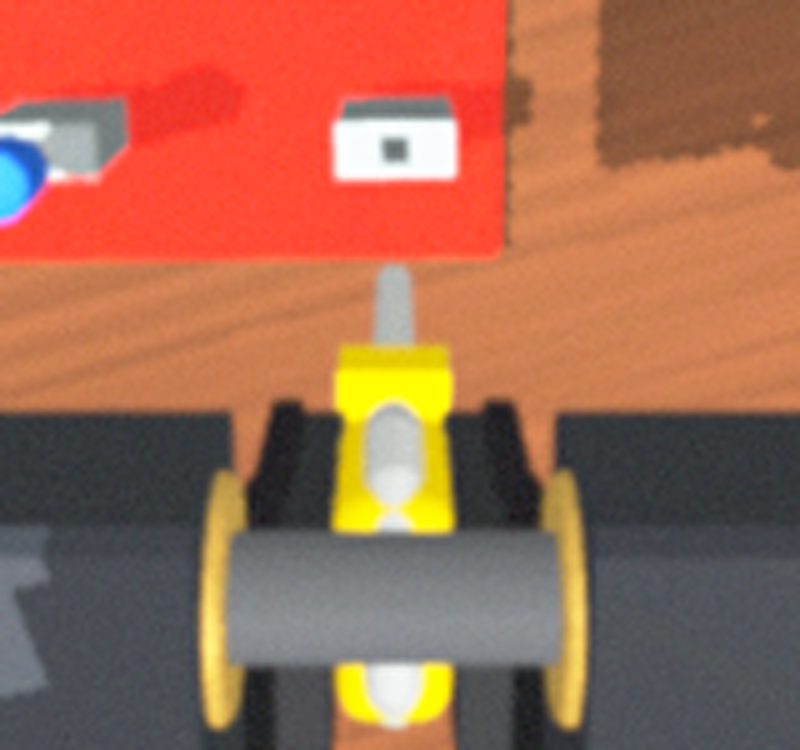

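View pics/s6c.png

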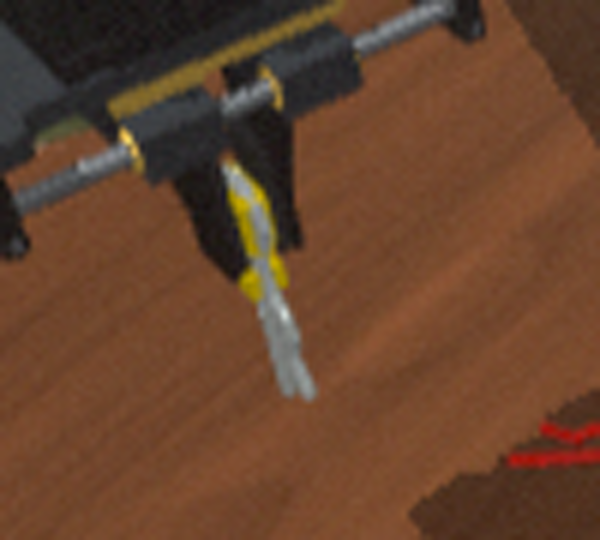

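```bash
cat > lean.py <<'E'
from h import *
# wrist cam fixed in tool frame
C=np.array([.07128,-.00013,-.15107])
def setup():
    s,q,Rm=tool(); W=ctrl.calibration('wrist'); return s,q,Rm,W
def at(W,q,Rm,u,v,z):
    c,d=ray(W,u,v); c=Rm.T@(c-q); d=Rm.T@d; return c+d*(z-c[2])/d[2]
E
python3 - <<'E'
from lean import *
s,q,Rm,W=setup()
f=lambda x,y:(240+(x+.5)/5-.5,150+(y+.5)/5-.5)
for nm,x,y,z in(('tip edge',395,266,.087),('collar bot',393,347,.0285),('collar bot L',336,347,.0285),('collar bot R',452,347,.0285),('collar top',393,372,.0205),('grip top front',393,405,-.021),('leg L',378,310,.06),('leg R',412,310,.06)):
    print(nm,at(W,q,Rm,*f(x,y),z).round(4))
E
```

```text
tip edge [0.0085 0.0004 0.087 ]
collar bot [0.0129 0.0001 0.0285]
collar bot L [ 0.0129 -0.0075  0.0285]
collar bot R [0.0129 0.0078 0.0285]
collar top [0.0121 0.     0.0205]
grip top front [ 0.0231  0.     -0.021 ]
leg L [ 0.0086 -0.0022  0.06  ]
leg R [0.0086 0.003  0.06  ]
```

Call:
servo_tool --series '[{"travel":[0.004,0.044,0],"angular":[0,0,0]},{"travel":[0.004,0.044,0],"angular":[0,0,0]},{"travel":[0.004,0.044,0],"angular":[0,0,0]},{"travel":[0.004,0.044,0],"angular":[0,0,0]},{"travel":[0.003,0.044,0],"angular":[0,0,0]}]'

```text
time: 6.6
position: [0.5344, -0.0146, 0.2487]
tool_rot: [-0.442, -3.107, 0.001]
ft_force: [0.3, -0.5, -0.6]
grip_width: 0.129
```

Call:
servo_tool --series '[{"travel":[0.003,0.044,0],"angular":[0,0,0]},{"travel":[0.003,0.044,0],"angular":[0,0,0]},{"travel":[0.003,0.043,0],"angular":[0,0,-0.138]},{"travel":[0,0,0],"angular":[0,0,-0.138]},{"travel":[0,0,0],"angular":[0,0,-0.136]}]'

```text
time: 7.1
position: [0.5621, 0.1139, 0.2479]
tool_rot: [0.217, -3.13, 0.002]
ft_force: [0.5, -0.7, -1.2]
grip_width: 0.13
```

Call:
servo_tool --series '[{"travel":[0,0,0],"angular":[0,-0.027,0]},{"travel":[0,0,0],"angular":[0,0,0]},{"travel":[0,0,0],"angular":[0,0,0]}]'

```text
time: 7.4
position: [0.5628, 0.1114, 0.2501]
tool_rot: [-0.197, 3.109, 0.003]
ft_force: [-0.4, -0.5, -0.9]
grip_width: 0.136
```

```bash
python3 - <<'E'
from lean import *
s,q,Rm,W=setup();print(s['time'],q,s['ft_force'],s['torque'],s['joint_positions'].round(2));print(Rm.round(4))
tip=q+Rm@[.0055,.0003,.089];print('tip',tip)
print('move tip to above hole',(Rm.T@(np.array([.564,.1115,.135])-tip)).round(4))
plan(q,7.4)
im=ctrl.get_image('wrist')[:,:,::-1];cv2.imwrite('pics/w7.png',im)
crop('pics/w7.png',240,120,400,270,5,'pics/w7c.png')
E
```

```text
7.4 [0.56275346 0.11144914 0.25010065] [-0.44167188 -0.47756711 -0.93352738] [0.06479814 0.10088649 0.01083286] [-0.45  0.13  0.23  1.65 -0.03  1.34  1.48]
[[-9.917e-01 -1.260e-01  2.610e-02]
 [-1.259e-01  9.920e-01  3.600e-03]
 [-2.630e-02  2.000e-04 -9.997e-01]]
tip [0.55958211 0.11137019 0.16098681]
move tip to above hole [-0.0037 -0.0004  0.0261]
travel [0. 0. 0.]
angular [ 0.0002  0.0263 -0.0028]
```

View pics/w7c.png

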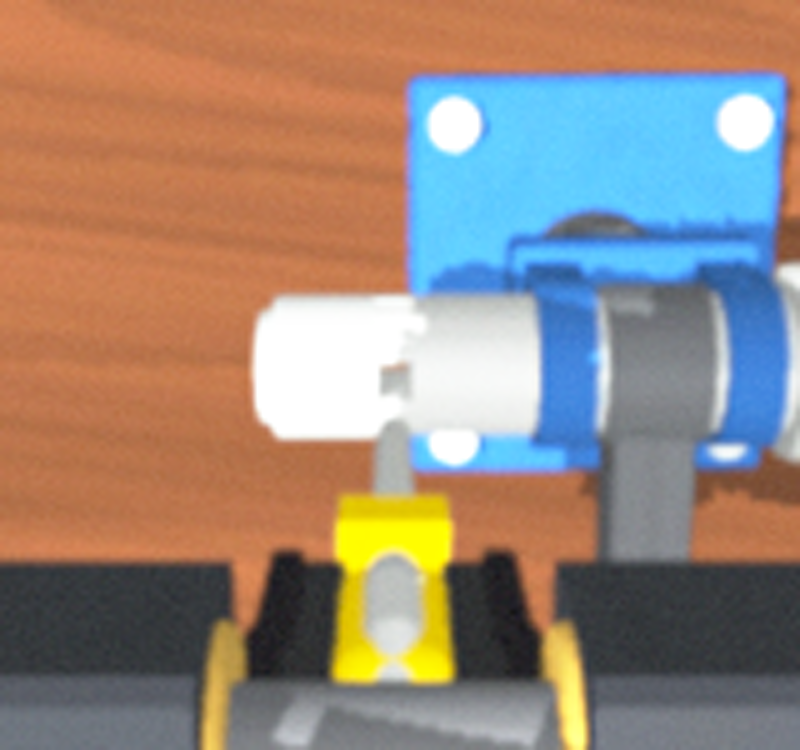

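Call:
servo_tool --series '[{"travel":[-0.003,0,0.01],"angular":[0,0,0]},{"travel":[0,0,0.01],"angular":[0,0,0]},{"travel":[0,0,0.008],"angular":[0,0,0]},{"travel":[0,0,0],"angular":[0,0,0]},{"travel":[0,0,0],"angular":[0,0,0]}]'

```text
time: 7.95
position: [0.5669, 0.1124, 0.2222]
tool_rot: [-0.201, 3.109, 0.002]
ft_force: [0.7, -0.0, -1.4]
grip_width: 0.131
```

```bash
python3 - <<'E'
from lean import *
s,q,Rm,W=setup();print(s['time'],q,s['ft_force'])
tip=q+Rm@[.0055,.0003,.089];print('tip',tip)
im=ctrl.get_image('wrist')[:,:,::-1];cv2.imwrite('pics/w8.png',im)
crop('pics/w8.png',260,150,360,250,7,'pics/w8c.png')
f=lambda x,y:(260+(x+.5)/7-.5,150+(y+.5)/7-.5)
np.save('w8.npy',[W],allow_pickle=True)
cv2.imwrite('pics/s8.png',ctrl.get_image('scene')[:,:,::-1])
crop('pics/s8.png',290,130,370,200,8,'pics/s8c.png')
cv2.imwrite('pics/t8.png',ctrl.get_image('top')[:,:,::-1])
E
```

```text
7.95 [0.56688903 0.11237321 0.22216961] [ 0.74897174 -0.01150433 -1.38825285]
tip [0.56371054 0.11225045 0.13305607]
```

View pics/w8c.png

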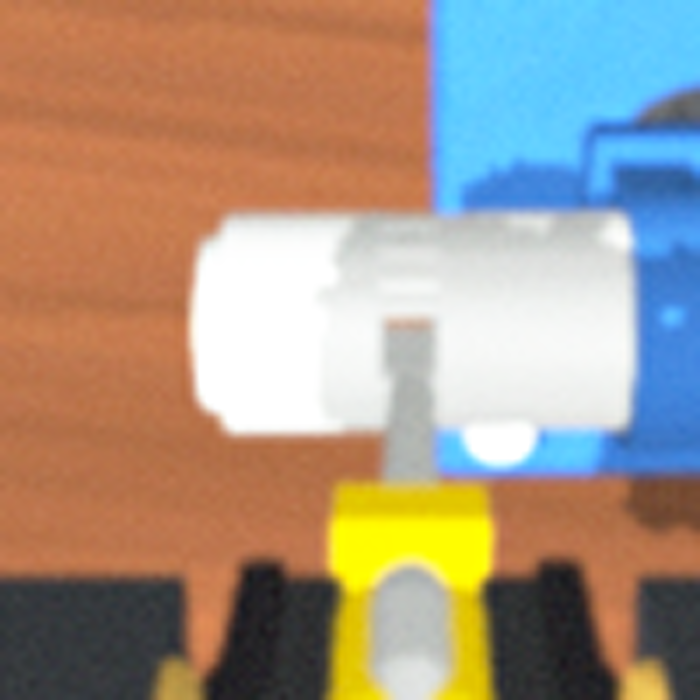

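View pics/s8c.png

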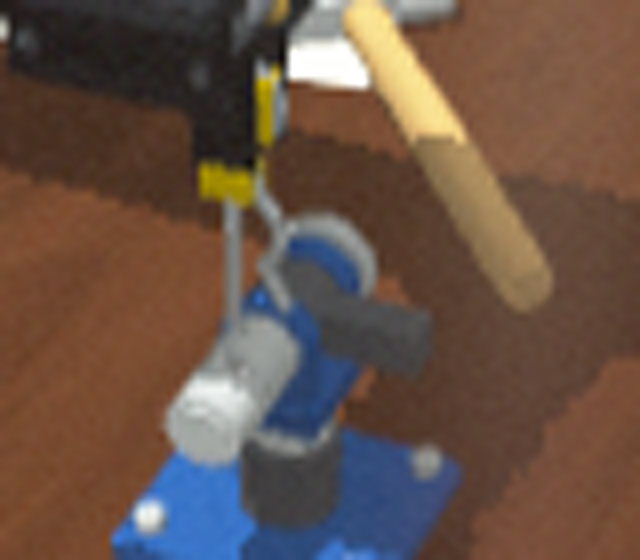

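Call:
servo_tool --series '[{"travel":[0.002,0,0.004],"angular":[0,0,0]},{"travel":[0,0,0.004],"angular":[0,0,0]},{"travel":[0,0,0],"angular":[0,0,0]},{"travel":[0,0,0],"angular":[0,0,0]}]'

```text
time: 8.5
position: [0.5652, 0.1121, 0.2144]
tool_rot: [-0.201, 3.108, 0.003]
ft_force: [1.1, -0.1, -0.9]
grip_width: 0.132
```

```bash
python3 - <<'E'
from lean import *
s,q,Rm,W=setup();print(s['time'],q,s['ft_force'])
tip=q+Rm@[.0055,.0003,.089];print('tip',tip)
im=ctrl.get_image('wrist')[:,:,::-1];cv2.imwrite('pics/w9.png',im)
crop('pics/w9.png',290,170,350,230,12,'pics/w9c.png')
f=lambda x,y:(290+(x+.5)/12-.5,170+(y+.5)/12-.5)
np.save('w9.npy',[W],allow_pickle=True)
E
```

```text
8.5 [0.56518642 0.11214371 0.21444125] [ 1.06249053 -0.10405582 -0.88666627]
tip [0.56205754 0.11203854 0.12532594]
```

View pics/w9c.png

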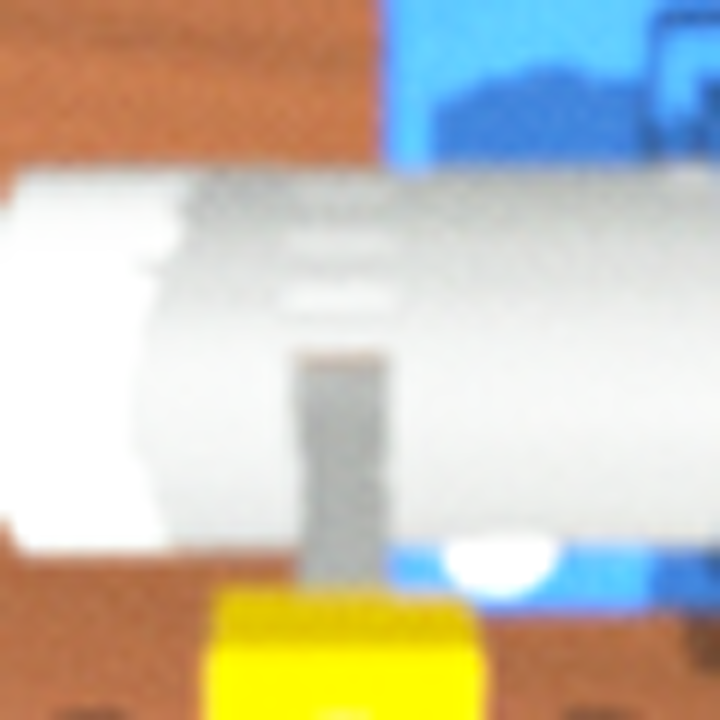

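Call:
servo_tool --series '[{"travel":[0,0,0.002],"angular":[0,0,0]},{"travel":[0,0,0.002],"angular":[0,0,0]},{"travel":[0,0,0.001],"angular":[0,0,0]},{"travel":[0,0,0],"angular":[0,0,0]}]'

```text
time: 8.95
position: [0.5653, 0.1122, 0.2093]
tool_rot: [-0.201, 3.109, 0.003]
ft_force: [0.1, 0.4, -0.2]
grip_width: 0.132
```

Call:
servo_tool --series '[{"travel":[0,0,0.001],"angular":[0,0,0]},{"travel":[0,0,0.001],"angular":[0,0,0]},{"travel":[0,0,0.001],"angular":[0,0,0]},{"travel":[0,0,0],"angular":[0,0,0]}]'

```text
time: 9.35
position: [0.5654, 0.1122, 0.2064]
tool_rot: [-0.201, 3.108, 0.003]
ft_force: [0.0, 0.4, -1.4]
grip_width: 0.133
```

```bash
python3 - <<'E'
from lean import *
s,q,Rm,W=setup();print(s['time'],q,s['ft_force'],s['torque'])
tip=q+Rm@[.0055,.0003,.089];print('tip',tip)
im=ctrl.get_image('wrist')[:,:,::-1];cv2.imwrite('pics/w10.png',im)
crop('pics/w10.png',290,170,350,230,12,'pics/w10c.png')
E
```

```text
9.35 [0.5654339  0.11218051 0.20642317] [ 0.04240405  0.4061124  -1.42767971] [0.05272511 0.05105564 0.03275523]
tip [0.56230662 0.11207679 0.1173078 ]
```

View pics/w10c.png

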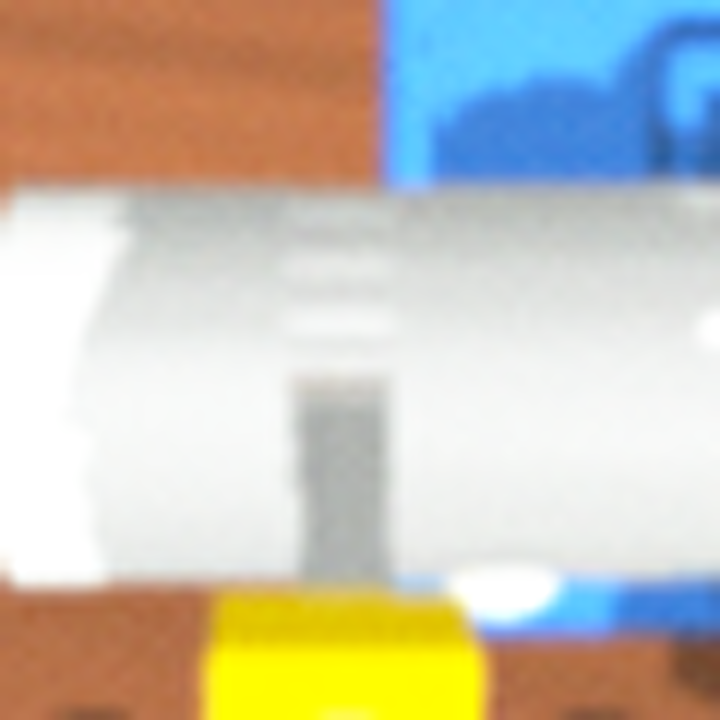

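Call:
servo_tool --series '[{"travel":[0.0008,-0.0003,0],"angular":[0,0,0]},{"travel":[0,0,0.001],"angular":[0,0,0]},{"travel":[0,0,0.001],"angular":[0,0,0]},{"travel":[0,0,0.001],"angular":[0,0,0]},{"travel":[0,0,0],"angular":[0,0,0]}]'

```text
time: 9.9
position: [0.5648, 0.1118, 0.2034]
tool_rot: [-0.201, 3.108, 0.003]
ft_force: [-0.7, 1.3, -2.1]
grip_width: 0.134
```

Call:
servo_tool --series '[{"travel":[0,0,0.001],"angular":[0,0,0]},{"travel":[0,0,0.001],"angular":[0,0,0]},{"travel":[0,0,0.001],"angular":[0,0,0]},{"travel":[0,0,0],"angular":[0,0,0]}]'

```text
time: 10.3
position: [0.5649, 0.1118, 0.2004]
tool_rot: [-0.201, 3.108, 0.003]
ft_force: [-0.5, -0.4, -1.1]
grip_width: 0.132
```

```bash
python3 - <<'E'
from lean import *
s,q,Rm,W=setup();print(s['time'],q,s['ft_force'],s['torque'])
tip=q+Rm@[.0055,.0003,.089];print('tip',tip)
im=ctrl.get_image('wrist')[:,:,::-1];cv2.imwrite('pics/w11.png',im)
crop('pics/w11.png',290,170,350,230,12,'pics/w11c.png')
E
```

```text
10.3 [0.56486926 0.11181765 0.20040659] [-0.53289882 -0.36429661 -1.10971361] [0.10136317 0.03365658 0.00669951]
tip [0.56175008 0.11171194 0.11129094]
```

View pics/w11c.png

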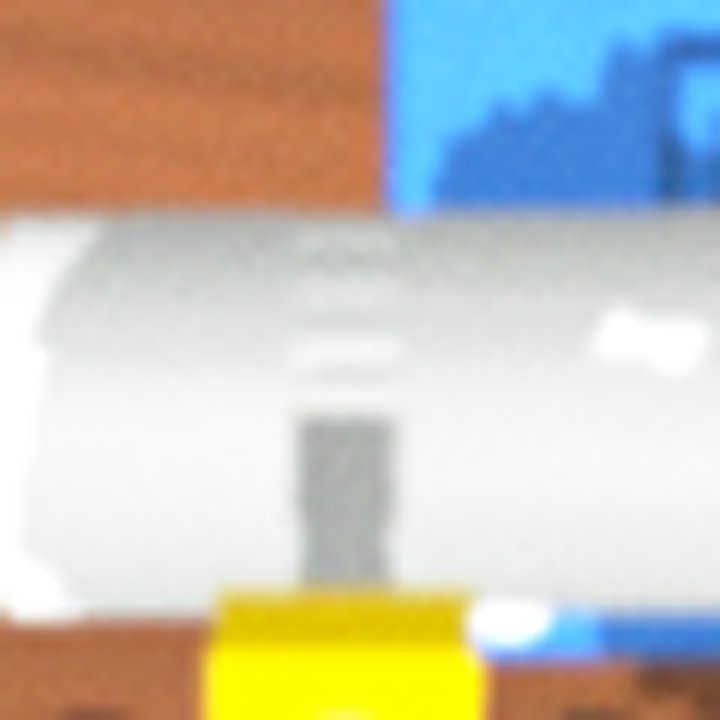

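Call:
servo_tool --series '[{"travel":[0,0,0.002],"angular":[0,0,0]},{"travel":[0,0,0.002],"angular":[0,0,0]},{"travel":[0,0,0.002],"angular":[0,0,0]},{"travel":[0,0,0.002],"angular":[0,0,0]},{"travel":[0,0,0],"angular":[0,0,0]}]'

```text
time: 10.85
position: [0.5649, 0.1118, 0.1922]
tool_rot: [-0.201, 3.109, 0.003]
ft_force: [0.3, -0.0, -0.9]
grip_width: 0.127
```

```bash
python3 - <<'E'
from lean import *
s,q,Rm,W=setup();print(s['time'],q,s['ft_force'],s['torque'])
im=ctrl.get_image('wrist')[:,:,::-1];cv2.imwrite('pics/w12.png',im)
crop('pics/w12.png',290,170,350,230,10,'pics/w12c.png')
cv2.imwrite('pics/s12.png',ctrl.get_image('scene')[:,:,::-1])
crop('pics/s12.png',290,130,370,200,8,'pics/s12c.png')
E
```

```text
10.85 [0.56494639 0.11180582 0.19216179] [ 0.3006366  -0.04779691 -0.90172792] [0.09931079 0.03940589 0.00419269]
```

View pics/w12c.png

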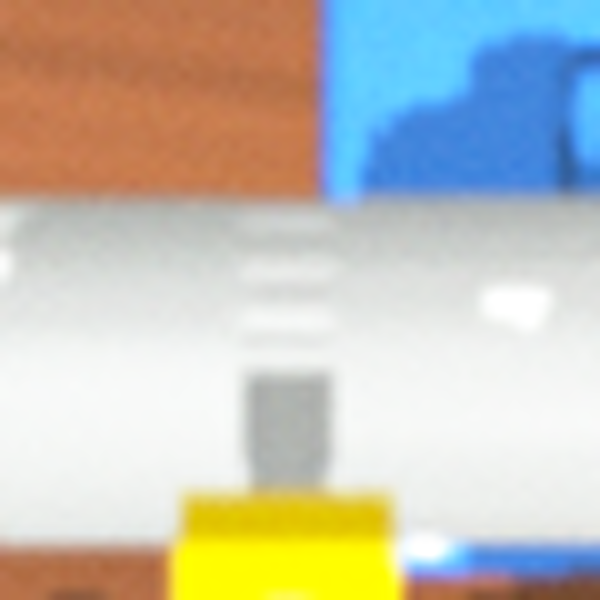

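View pics/s12c.png

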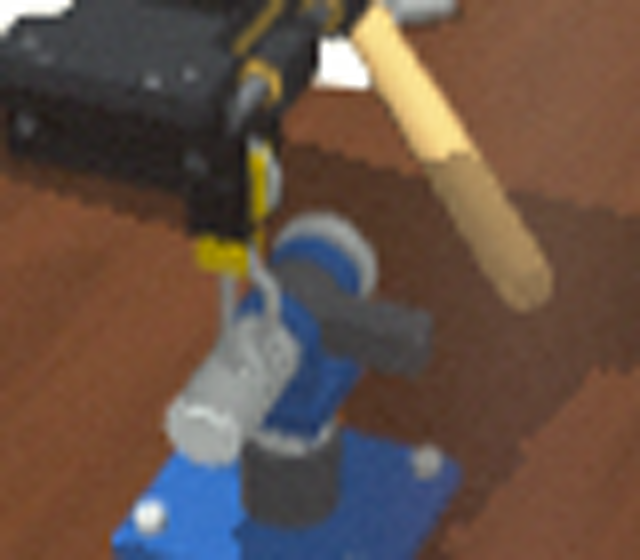

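Call:
servo_tool --series '[{"travel":[0,0,0.001],"angular":[0,0,0]},{"travel":[0,0,0.001],"angular":[0,0,0]},{"travel":[0,0,0.001],"angular":[0,0,0]},{"travel":[0,0,0.001],"angular":[0,0,0]},{"travel":[0,0,0],"angular":[0,0,0]}]'

```text
time: 11.45
position: [0.5651, 0.1118, 0.1884]
tool_rot: [-0.201, 3.108, 0.003]
ft_force: [1.1, 0.7, -1.0]
grip_width: 0.131
```

Call:
servo_tool --series '[{"travel":[0,0,0.001],"angular":[0,0,0]},{"travel":[0,0,0.001],"angular":[0,0,0]},{"travel":[0,0,0.001],"angular":[0,0,0]},{"travel":[0,0,0],"angular":[0,0,0]}]'

```text
time: 11.85
position: [0.5652, 0.1119, 0.1854]
tool_rot: [-0.201, 3.108, 0.003]
ft_force: [0.9, -0.1, -0.7]
grip_width: 0.133
```

Call:
servo_tool --series '[{"travel":[0,0,0.001],"angular":[0,0,0]},{"travel":[0,0,0.001],"angular":[0,0,0]},{"travel":[0,0,0],"angular":[0,0,0]}]'

```text
time: 12.15
position: [0.5653, 0.1119, 0.1834]
tool_rot: [-0.201, 3.108, 0.003]
ft_force: [0.5, -0.0, -1.1]
grip_width: 0.137
```

Call:
servo_tool --series '[{"travel":[0,0,0.001],"angular":[0,0,0]},{"travel":[0,0,0.001],"angular":[0,0,0]},{"travel":[0,0,0],"angular":[0,0,0]}]'

```text
time: 12.45
position: [0.5653, 0.1118, 0.1814]
tool_rot: [-0.201, 3.108, 0.003]
ft_force: [0.5, -0.7, -0.5]
grip_width: 0.131
```

Call:
servo_tool --series '[{"travel":[0,0,0.001],"angular":[0,0,0]},{"travel":[0,0,0.001],"angular":[0,0,0]},{"travel":[0,0,0],"angular":[0,0,0]}]'

```text
time: 12.75
position: [0.5654, 0.1119, 0.1794]
tool_rot: [-0.201, 3.108, 0.003]
ft_force: [0.3, 0.4, -1.2]
grip_width: 0.132
```

Call:
servo_tool --series '[{"travel":[0,0,0.001],"angular":[0,0,0]},{"travel":[0,0,0.001],"angular":[0,0,0]},{"travel":[0,0,0],"angular":[0,0,0]}]'

```text
time: 13.05
position: [0.5657, 0.1119, 0.1776]
tool_rot: [-0.201, 3.108, 0.003]
ft_force: [0.1, -0.4, -1.2]
grip_width: 0.132
```

```bash
python3 - <<'E'
from lean import *
s,q,Rm,W=setup();print(s['time'],q,s['ft_force'],s['torque'])
im=ctrl.get_image('wrist')[:,:,::-1];cv2.imwrite('pics/w13.png',im)
crop('pics/w13.png',270,170,350,240,8,'pics/w13c.png')
cv2.imwrite('pics/s13.png',ctrl.get_image('scene')[:,:,::-1])
crop('pics/s13.png',290,130,370,200,8,'pics/s13c.png')
E
```

```text
13.05 [0.5657041  0.1119176  0.17760664] [ 0.11928876 -0.41309491 -1.2236553 ] [ 0.04322152 -0.07120502  0.00179209]
```

View pics/w13c.png

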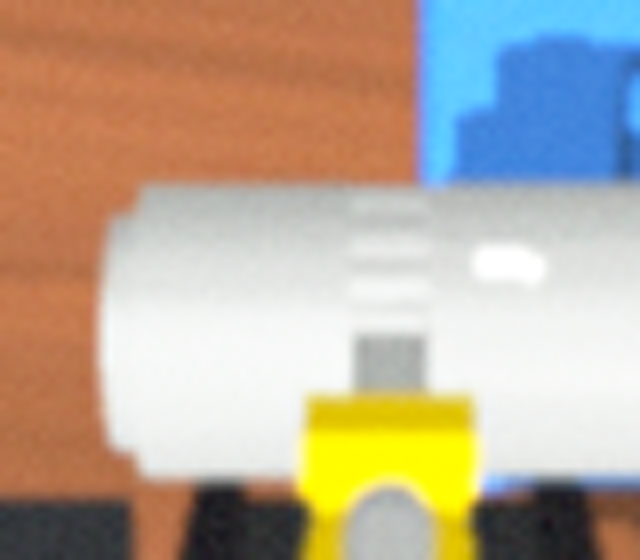

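View pics/s13c.png

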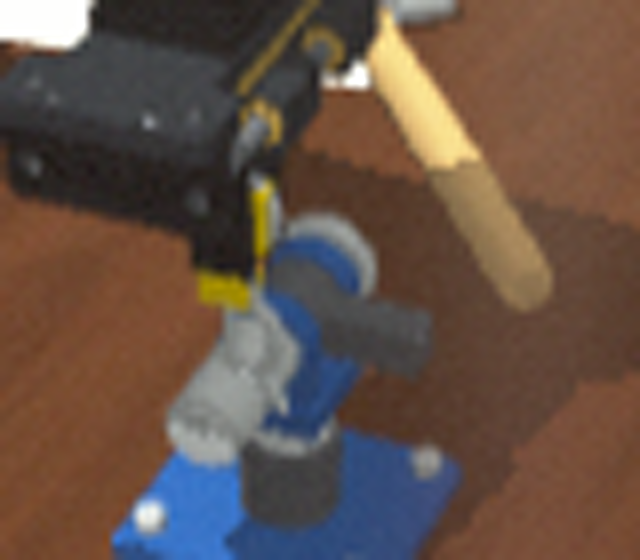

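Call:
servo_tool --series '[{"travel":[0,0,0.001],"angular":[0,0,0]},{"travel":[0,0,0.001],"angular":[0,0,0]},{"travel":[0,0,0],"angular":[0,0,0]}]'

```text
time: 13.45
position: [0.5659, 0.112, 0.1757]
tool_rot: [-0.201, 3.107, 0.003]
ft_force: [1.2, 0.3, -0.6]
grip_width: 0.132
```

Call:
servo_tool --series '[{"travel":[0,0,0.001],"angular":[0,0,0]},{"travel":[0,0,0.001],"angular":[0,0,0]},{"travel":[0,0,0],"angular":[0,0,0]}]'

```text
time: 13.75
position: [0.5661, 0.112, 0.1739]
tool_rot: [-0.201, 3.107, 0.003]
ft_force: [1.8, -0.2, 1.2]
grip_width: 0.135
```

Call:
servo_tool --series '[{"travel":[0,0,0.001],"angular":[0,0,0]},{"travel":[0,0,0.001],"angular":[0,0,0]},{"travel":[0,0,0],"angular":[0,0,0]}]'

```text
time: 14.05
position: [0.5661, 0.112, 0.172]
tool_rot: [-0.201, 3.107, 0.003]
ft_force: [1.0, 0.4, 3.2]
grip_width: 0.134
```

Call:
servo_tool --series '[{"travel":[0,0,0.001],"angular":[0,0,0]},{"travel":[0,0,0.001],"angular":[0,0,0]},{"travel":[0,0,0],"angular":[0,0,0]}]'

```text
time: 14.35
position: [0.5662, 0.112, 0.17]
tool_rot: [-0.201, 3.107, 0.003]
ft_force: [2.7, -0.5, 5.9]
grip_width: 0.132
```

Call:
servo_tool --series '[{"travel":[0,0,0.001],"angular":[0,0,0]},{"travel":[0,0,0.001],"angular":[0,0,0]},{"travel":[0,0,0],"angular":[0,0,0]}]'

```text
time: 14.65
position: [0.5662, 0.1121, 0.1683]
tool_rot: [-0.201, 3.107, 0.003]
ft_force: [1.3, -0.2, 6.6]
grip_width: 0.134
```

Call:
servo_tool --series '[{"travel":[0,0,0.001],"angular":[0,0,0]},{"travel":[0,0,0],"angular":[0,0,0]}]'

```text
time: 14.85
position: [0.5663, 0.1121, 0.1674]
tool_rot: [-0.201, 3.107, 0.003]
ft_force: [0.8, 0.5, 6.1]
grip_width: 0.13
```

Call:
servo_tool --series '[{"travel":[0,0,0.001],"angular":[0,0,0]},{"travel":[0,0,0.001],"angular":[0,0,0]},{"travel":[0,0,0],"angular":[0,0,0]}]'

```text
time: 15.15
position: [0.5663, 0.1121, 0.1651]
tool_rot: [-0.201, 3.107, 0.003]
ft_force: [1.3, 0.4, 3.8]
grip_width: 0.134
```

Call:
servo_tool --series '[{"travel":[0,0,0.001],"angular":[0,0,0]},{"travel":[0,0,0.001],"angular":[0,0,0]},{"travel":[0,0,0],"angular":[0,0,0]}]'

```text
time: 15.45
position: [0.5664, 0.1121, 0.1633]
tool_rot: [-0.201, 3.107, 0.003]
ft_force: [1.5, 0.5, 6.6]
grip_width: 0.131
```

```bash
python3 - <<'E'
from lean import *
s,q,Rm,W=setup();print(s['time'],q,s['ft_force'],s['torque'])
im=ctrl.get_image('wrist')[:,:,::-1];cv2.imwrite('pics/w14.png',im)
crop('pics/w14.png',270,170,350,240,8,'pics/w14c.png')
cv2.imwrite('pics/s14.png',ctrl.get_image('scene')[:,:,::-1])
crop('pics/s14.png',290,130,370,200,8,'pics/s14c.png')
E
```

```text
15.45 [0.56635645 0.11208063 0.16328892] [1.54165407 0.52912907 6.60638412] [ 0.17070861 -0.37566919 -0.01448656]
```

View pics/w14c.png

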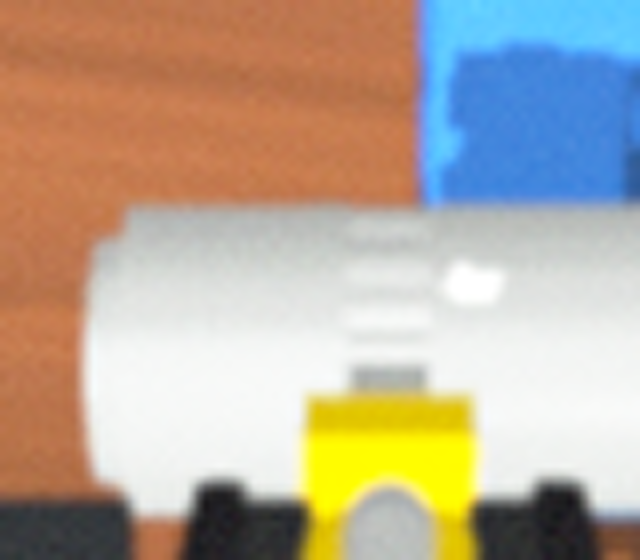

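View pics/s14c.png

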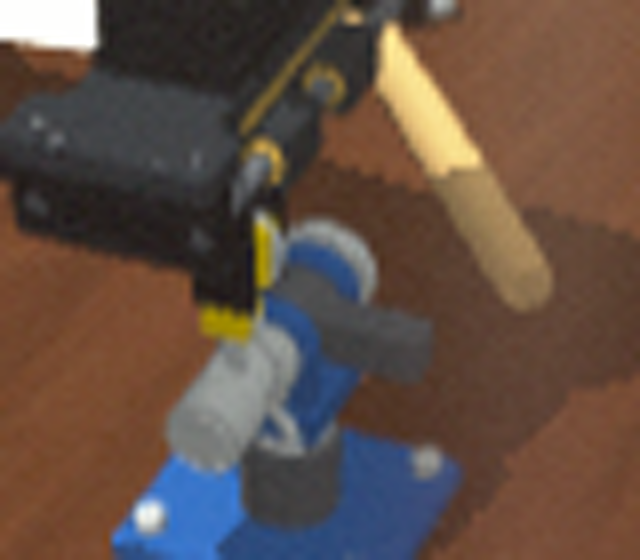

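Call:
servo_tool --series '[{"travel":[0,0,0.001],"angular":[0,0,0]},{"travel":[0,0,0.001],"angular":[0,0,0]},{"travel":[0,0,0],"angular":[0,0,0]}]'

```text
time: 15.85
position: [0.5665, 0.1121, 0.1619]
tool_rot: [-0.201, 3.107, 0.004]
ft_force: [0.1, 0.3, 9.6]
grip_width: 0.131
```

Call:
servo_tool --series '[{"travel":[0,0,0.001],"angular":[0,0,0]},{"travel":[0,0,0.001],"angular":[0,0,0]},{"travel":[0,0,0],"angular":[0,0,0]}]'

```text
time: 16.15
position: [0.5666, 0.1121, 0.1604]
tool_rot: [-0.201, 3.107, 0.004]
ft_force: [-0.5, -0.7, 11.5]
grip_width: 0.13
```

Call:
servo_tool --series '[{"travel":[0,0,0.001],"angular":[0,0,0]},{"travel":[0,0,0.001],"angular":[0,0,0]},{"travel":[0,0,0],"angular":[0,0,0]}]'

```text
time: 16.45
position: [0.5664, 0.1122, 0.1574]
tool_rot: [-0.201, 3.107, 0.004]
ft_force: [3.3, 1.2, 0.2]
grip_width: 0.132
```

Call:
servo_tool --series '[{"travel":[0,0,0.001],"angular":[0,0,0]},{"travel":[0,0,0.001],"angular":[0,0,0]},{"travel":[0,0,0],"angular":[0,0,0]}]'

```text
time: 16.75
position: [0.5662, 0.112, 0.1541]
tool_rot: [-0.201, 3.108, 0.002]
ft_force: [2.9, 1.5, 0.9]
grip_width: 0.137
```

Call:
servo_tool --series '[{"travel":[0,0,0.001],"angular":[0,0,0]},{"travel":[0,0,0.001],"angular":[0,0,0]},{"travel":[0,0,0],"angular":[0,0,0]}]'

```text
time: 17.05
position: [0.5658, 0.1118, 0.1516]
tool_rot: [-0.201, 3.109, 0.002]
ft_force: [3.4, 0.9, -2.8]
grip_width: 0.135
```

Call:
servo_tool --series '[{"travel":[0,0,0.001],"angular":[0,0,0]},{"travel":[0,0,0.001],"angular":[0,0,0]},{"travel":[0,0,0],"angular":[0,0,0]}]'

```text
time: 17.35
position: [0.5655, 0.1118, 0.1499]
tool_rot: [-0.201, 3.11, 0.002]
ft_force: [1.7, 0.2, -3.1]
grip_width: 0.132
```

```bash
python3 - <<'E'
from lean import *
s,q,Rm,W=setup();print(s['time'],q,s['ft_force'],s['torque'])
im=ctrl.get_image('wrist')[:,:,::-1];cv2.imwrite('pics/w15.png',im)
crop('pics/w15.png',270,170,350,240,8,'pics/w15c.png')
cv2.imwrite('pics/s15.png',ctrl.get_image('scene')[:,:,::-1])
crop('pics/s15.png',290,130,370,200,8,'pics/s15c.png')
E
```

```text
17.35 [0.56550164 0.11180921 0.14992703] [ 1.65647033  0.1740679  -3.09184074] [ 0.15642757 -0.55100423  0.02089674]
```

View pics/w15c.png

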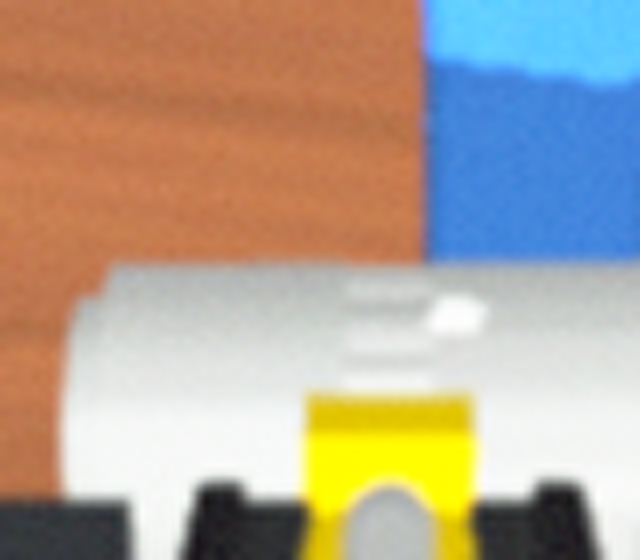

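View pics/s15c.png

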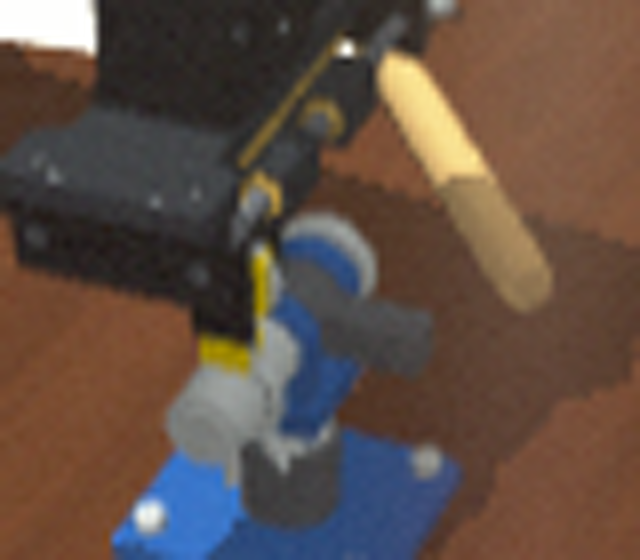

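Call:
servo_tool --series '[{"travel":[0,0,0.001],"angular":[0,0,0]},{"travel":[0,0,0],"angular":[0,0,0]}]'

```text
time: 17.65
position: [0.5658, 0.1119, 0.1494]
tool_rot: [-0.201, 3.109, 0.003]
ft_force: [2.0, 0.1, -1.8]
grip_width: 0.131
```

Call:
servo_tool --series '[{"travel":[0,0,0.001],"angular":[0,0,0]},{"travel":[0,0,0],"angular":[0,0,0]}]'

```text
time: 17.85
position: [0.5663, 0.112, 0.1488]
tool_rot: [-0.201, 3.108, 0.003]
ft_force: [0.3, 0.9, -0.2]
grip_width: 0.135
```

Call:
servo_tool --series '[{"travel":[0,0,0.001],"angular":[0,0,0]},{"travel":[0,0,0],"angular":[0,0,0]}]'

```text
time: 18.05
position: [0.5664, 0.112, 0.148]
tool_rot: [-0.201, 3.108, 0.003]
ft_force: [-0.0, 0.5, 2.0]
grip_width: 0.134
```

Call:
servo_tool --series '[{"travel":[0,0,0.001],"angular":[0,0,0]},{"travel":[0,0,0],"angular":[0,0,0]}]'

```text
time: 18.25
position: [0.5665, 0.1121, 0.147]
tool_rot: [-0.201, 3.108, 0.003]
ft_force: [-0.5, 0.0, 4.6]
grip_width: 0.134
```

Call:
servo_tool --series '[{"travel":[0,0,0.001],"angular":[0,0,0]},{"travel":[0,0,0],"angular":[0,0,0]}]'

```text
time: 18.45
position: [0.5665, 0.1121, 0.1461]
tool_rot: [-0.201, 3.108, 0.003]
ft_force: [-0.8, -0.0, 5.0]
grip_width: 0.135
```

Call:
servo_tool --series '[{"travel":[0,0,0.001],"angular":[0,0,0]},{"travel":[0,0,0],"angular":[0,0,0]}]'

```text
time: 18.65
position: [0.5666, 0.1121, 0.1454]
tool_rot: [-0.201, 3.108, 0.003]
ft_force: [-1.3, 1.0, 7.3]
grip_width: 0.131
```

```bash
python3 - <<'E'
from lean import *
s,q,Rm,W=setup();print(s['time'],q,s['ft_force'],s['torque'])
im=ctrl.get_image('wrist')[:,:,::-1];cv2.imwrite('pics/w16.png',im)
crop('pics/w16.png',270,170,350,240,8,'pics/w16c.png')
cv2.imwrite('pics/s16.png',ctrl.get_image('scene')[:,:,::-1])
crop('pics/s16.png',290,130,370,200,8,'pics/s16c.png')
E
```

```text
18.65 [0.56655811 0.11207502 0.14535969] [-1.33418626  1.02574252  7.34048121] [-0.06596223  0.42079454  0.03583891]
```

View pics/w16c.png

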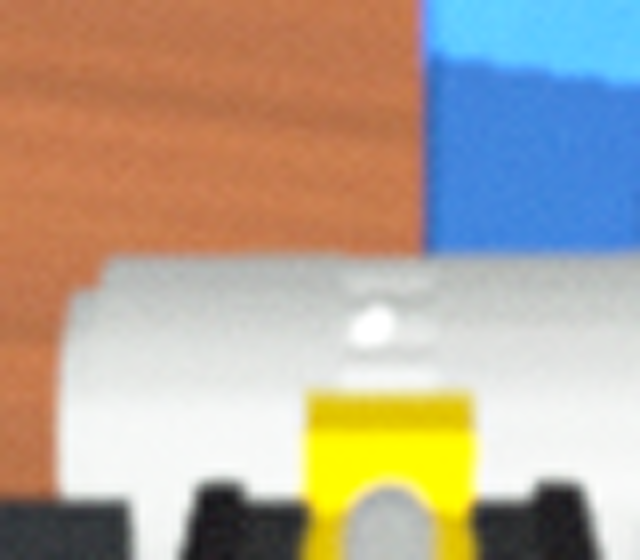

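View pics/s16c.png

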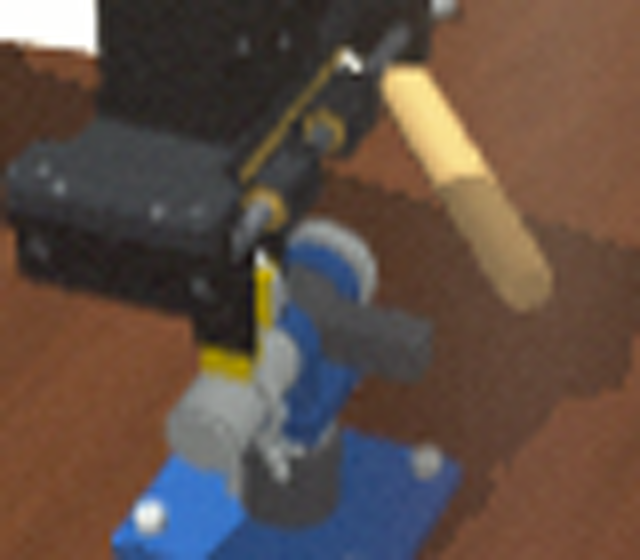

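Call:
servo_tool --series '[{"travel":[0,0,-0.001],"angular":[0,0,0]},{"travel":[0,0,-0.001],"angular":[0,0,0]},{"travel":[0,0,-0.001],"angular":[0,0,0]},{"travel":[0,0,0],"angular":[0,0,0]}]'

```text
time: 19.15
position: [0.5665, 0.1121, 0.1477]
tool_rot: [-0.201, 3.108, 0.003]
ft_force: [0.5, 0.2, 2.6]
grip_width: 0.135
```

Call:
servo_tool --series '[{"travel":[0,0,0],"angular":[0,0,0]},{"travel":[0,0,0],"angular":[0,0,0]},{"travel":[0,0,0],"angular":[0,0,0]},{"travel":[0,0,0],"angular":[0,0,0]},{"travel":[0,0,0],"angular":[0,0,0]}]' --claw 0.045

```text
time: 19.65
position: [0.5662, 0.112, 0.1474]
tool_rot: [-0.201, 3.109, 0.003]
ft_force: [0.3, 0.1, -0.1]
grip_width: 0.476
```

```bash
python3 - <<'E'
from lean import *
s,q,Rm,W=setup();print(s['time'],q,s['ft_force'],s['torque'],s['grip_width'])
im=ctrl.get_image('wrist')[:,:,::-1];cv2.imwrite('pics/w17.png',im)
E
```

```text
19.65 [0.56617993 0.11198351 0.14736215] [ 0.31397264  0.09723323 -0.0753657 ] [ 0.04687946  0.09726812 -0.0121044 ] 0.4764704540205439
```

View pics/w17.png

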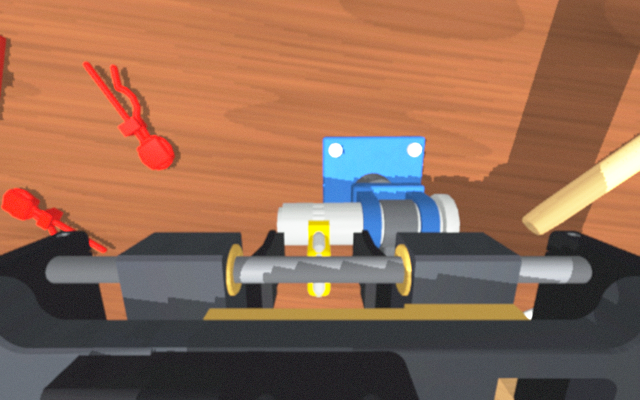

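Released, fingers clear. Retreat straight up.

Call:
servo_tool --series '[{"travel":[0,0,-0.01],"angular":[0,0,0]},{"travel":[0,0,-0.02],"angular":[0,0,0]},{"travel":[0,0,-0.03],"angular":[0,0,0]},{"travel":[0,0,-0.03],"angular":[0,0,0]},{"travel":[0,0,-0.02],"angular":[0,0,0]}]'

```text
time: 20.2
position: [0.5642, 0.1117, 0.261]
tool_rot: [-0.201, 3.105, 0.004]
ft_force: [0.7, 0.4, 0.9]
grip_width: 0.518
```

Call:
servo_tool --series '[{"travel":[0.01,-0.04,-0.02],"angular":[0,0,0]},{"travel":[0.01,-0.04,0],"angular":[0,0,0]},{"travel":[0.01,-0.04,0],"angular":[0,0,0]},{"travel":[0,-0.04,0],"angular":[0,0,0]},{"travel":[0,0,0],"angular":[0,0,0]}]'

```text
time: 20.7
position: [0.5535, -0.0589, 0.2782]
tool_rot: [-0.185, 3.107, -0.003]
ft_force: [0.9, 0.1, 0.1]
grip_width: 0.518
```

```bash
python3 - <<'E'
from lean import *
s,q,Rm,W=setup();print(s['time'],q,s['ft_force'],s['grip_width'])
cv2.imwrite('pics/s18.png',ctrl.get_image('scene')[:,:,::-1])
cv2.imwrite('pics/t18.png',ctrl.get_image('top')[:,:,::-1])
crop('pics/s18.png',290,130,370,210,8,'pics/s18c.png')
crop('pics/t18.png',262,200,332,260,10,'pics/t18c.png')
S=ctrl.calibration('scene');T=ctrl.calibration('top')
# expected grip centre if home
h=np.array([.5645,.1115,.105]); a=np.radians(7.4); x=np.array([np.cos(a),np.sin(a),0])
for nm,p in(('grip',h+.003*x+[0,0,.052]),('tip',h-[0,0,.045]),('hole top',h+[0,0,.015])):
    ps=proj(S,p)[0];pt=proj(T,p)[0]; print(nm,(ps-[290,130])*8,(pt-[262,200])*10)
E
```

```text
20.7 [ 0.55348529 -0.05888816  0.27822431] [0.92558621 0.10636953 0.12589731] 0.5180196223883383
grip [233.6505263  270.95984307] [425.56250861 257.19180997]
tip [228.10153856 480.40226608] [441.89406662 288.88917487]
hole top [226.76594855 352.58764889] [432.69938286 276.29624852]
```

View pics/s18c.png

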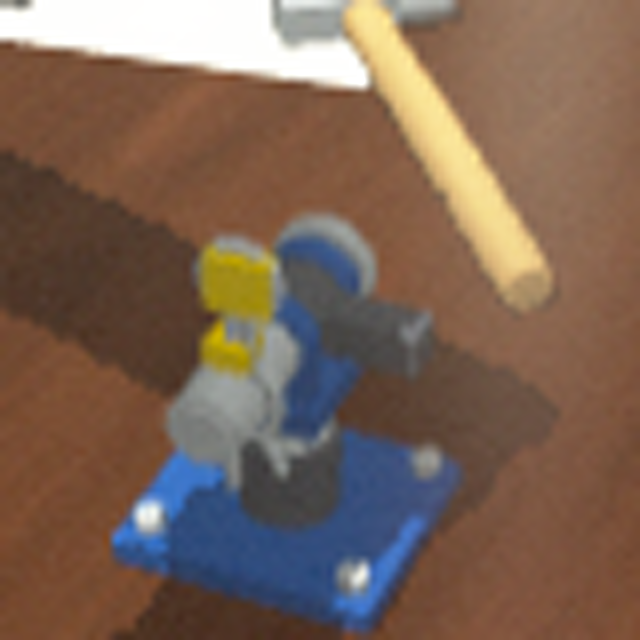

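View pics/t18c.png

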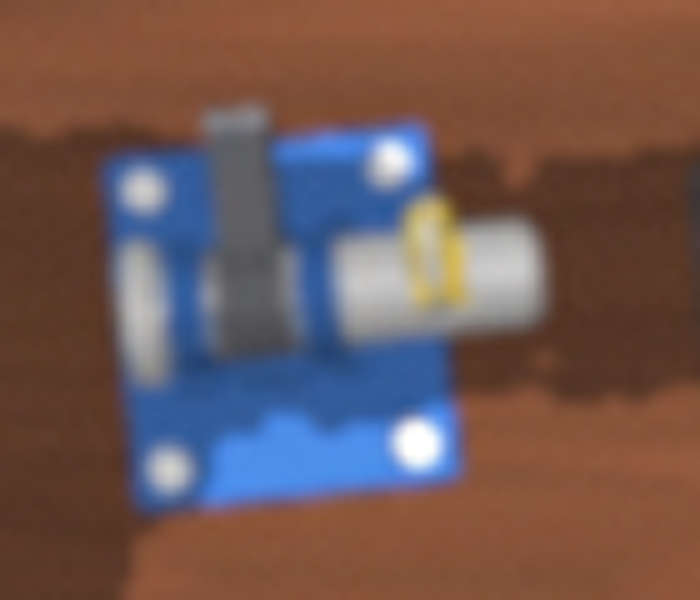

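View pics/s18.png

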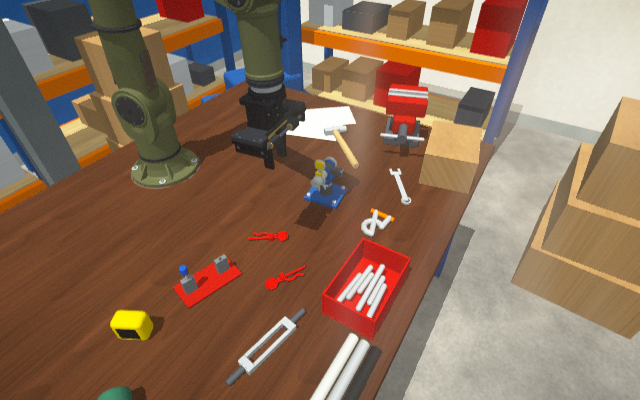

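```bash
python3 -c "
from bench import ctrl
print(ctrl.close_job())"
```

```text
the job is handed in; nothing more can be done
None
```

The R-clip with the yellow grip is on the fork pin: straight leg through the cross hole, bow sprung over, yellow collar down on the pin. I let go and backed the arm away before handing in at about 21 s.

- **Finding the hole:** I lined the leg up over it with the wrist camera. The tip went in with no contact force, so no feeling about along the pin was needed.
- **Push force:** The wrist force read at the end of each short step peaked at about 11.5 N as the bow went over (roughly 12.5 N allowing for the clip's weight). It then dropped to near zero or below. I pressed the collar down to about 7 N and eased back before opening the gripper.
- **Final pictures:** In the scene picture the grip and leg tip are within about 1 mm of where they should be when home, after allowing for the same camera offset seen at the hole. I compared nothing to scale for the bow; it simply looks closed around the pin. In the scene and top views, the fork, the blue-knobbed pin, shackle, turnbuckle and hammer look unmoved.
- **Checks that disagreed:** The three cameras differed by 3 to 5 mm on the hole's x position, so I aligned using the wrist camera alone. The bow also started to resist later than expected, at about 35 mm of tip depth by my estimate rather than 20 to 25 mm. The snap and final seating were normal.

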